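# Rack a tray of granite pucks and shut the keeper

## Task

Slide the loaded tray along the bench into the rack's empty bay, far end first, until it is fully home against the back, with the three stone pucks still lying flat in it. Then swing the steel keeper plate shut, straight across the mouth behind the tray, and let go of everything, leaving the other things on the bench where they are.

Things in the scene. Friction and masses are not known exactly. Their poses are not given: they have to be found in the camera images.
- tray: the loaded tray: plain aluminium, open-topped, 160 mm long (its x) by 112 mm wide (its y), walls 30 mm high, floor 4 mm thick, three pockets; 0.5 kg loaded. A handle stands out of its front wall towards -x. Origin: centre of the underside of the 160 x 112 body (handle not counted); x points from the handle to the far end, which enters the bay first; z up. It lies flat on the bench and slides on it.
- tray_handle (a point): centre of the tray's black block handle, which is 30 mm long (from x = -80 to -110 mm in the tray's frame, y = 0), 24 mm wide, and spans 8 to 40 mm above the tray's underside
- bay: the empty bay of the grey two-bay rack, fixed on the bench, without a floor. Origin: middle of its 200 mm depth, at bench level; x points straight in from the mouth, y left, z up. Side walls from x = -70 to +100 mm, 122 mm clear between them (y -61 to +61). Back wall's face at x = +92 mm: the tray's far end meets it when home (tray origin at x = +12). The full twin bay is at y = +154 or -154 mm.
- roof_edge (a point): middle of the lower front edge of the empty bay's slatted roof, at x = -100 mm in the bay's frame, 115 mm above the bench. The roof (150 mm wide, 12 mm thick in front) overhangs the walls by 30 mm; a home tray's handle ends 2 mm inside this edge, so a vertical gripper strikes the roof first: lean the tool back, away from the mouth.
- keeper (a joint): angle in rad of the keeper, a steel plate that swings level about an upright pin at the empty bay's mouth: 0 = shut, from the pin along the bay's +y (a stop); pi/2 = pointing straight out of the mouth; more = leaning further away (limit 2.2). Starts 1.6 to 1.9. It turns at 0.06 N m (about 1 N near its end) and stays where left. Shut, its inner face is 9 mm in front of the roof's edge.
- keeper_pin (a point): on the keeper's pin, at x = -112, y = -72 mm in the empty bay's frame, 30 mm above the bench; a sleeve of 9 mm radius turns on it. Fixed.
- keeper_tip (a point): middle of the free end of the keeper plate, 115 mm from the pin's axis, 32 mm above the bench; the plate is 6 mm thick and spans 12 to 52 mm above the bench
- stone1: polished granite puck, dark with a pale band, 44 mm across and 22 mm high, 80 g, lying loose in the tray's pocket nearest the handle. Origin: centre of its underside (4 mm above the tray's underside), z up
- stone2: polished granite puck, dark with a pale band, 44 mm across and 22 mm high, 80 g, lying loose in the tray's middle pocket. Origin: centre of its underside (4 mm above the tray's underside), z up
- stone3: polished granite puck, dark with a pale band, 44 mm across and 22 mm high, 80 g, lying loose in the tray's pocket farthest from the handle. Origin: centre of its underside (4 mm above the tray's underside), z up
- jar: bystander: jar, 56 mm across, 70 mm high; leave it alone. Origin: on its underside, at its middle
- mug: bystander: white mug, 80 mm across, 90 mm high; leave it alone. Origin: on its underside, at its middle
- spanner: bystander: steel spanner lying on the bench, 190 mm long; leave it alone. Origin: on its underside, at its middle
- felt_pad: bystander: grey felt polishing pad, 60 mm across, 25 mm high; leave it alone. Origin: on its underside, at its middle
- bottle: bystander: white bottle, 64 mm across, 190 mm high; leave it alone. Origin: on its underside, at its middle
- sanding_block: bystander: cork sanding block, 120 x 65 x 35 mm; leave it alone. Origin: on its underside, at its middle
- ear_defenders: bystander: pair of black ear defenders with a steel headband, about 190 x 160 mm, 80 mm high; leave it alone. Origin: under the two ear cups
There are look-alikes about, which are no part of the job. Of the things shaped like the tray, the aluminium one is meant. Leave any purple look-alike of the stone2 alone.

How it is judged:
On the way, in this order (a step that is already met when the one before it is completed fails the run):
1. the tray is fully home in the empty bay, the pucks flat in it (x of tray in the frame of bay above 0.006 m and y of tray in the frame of bay between -0.008 and 0.008 m and angle between the x axis of tray and the x axis of bay, either way round below 0.08 rad and height (world z) of tray below 0.006 m and z of each of stone1, stone2, stone3 in the frame of tray below 0.012 m and angle between each of stone1, stone2, stone3's own z axis and vertical below 0.2 rad and horizontal distance between each of stone1, stone2, stone3 and tray below 0.095 m), for 0.2 s.
2. the keeper is shut with the tray home (x of tray in the frame of bay above 0.006 m and y of tray in the frame of bay between -0.008 and 0.008 m and angle between the x axis of tray and the x axis of bay, either way round below 0.08 rad and height (world z) of tray below 0.006 m and value of joint keeper below 0.1 rad), for 0.2 s.
At the end, for the whole second after the job is handed in: The tray stands flat on the bench inside the bay that was empty, handle outwards, its far end within 6 mm of the back wall and square to the bay within 0.08 rad (8 mm sideways); the three pucks lie flat in the tray; the keeper is within 0.1 rad of shut; all is at rest (all of step 2 and z of each of stone1, stone2, stone3 in the frame of tray below 0.012 m and angle between each of stone1, stone2, stone3's own z axis and vertical below 0.2 rad and horizontal distance between each of stone1, stone2, stone3 and tray below 0.095 m and linear speed of tray below 0.02 m/s and velocity of joint keeper below 0.1 rad/s); the robot touches nothing.
It fails at once if a bystander is shifted by more than 30 mm (distance of any of jar, mug, spanner, felt_pad, bottle, sanding_block, ear_defenders from where it was at the start of the episode above 0.03 m).
It also fails if it takes over 59 s, if anything falls off the work surface, if the arm or the gripper's body presses on something with over 40 N, if the wrist force passes 120 N, or if a joint passes its speed limit or range.

## Robot

A 7-joint arm with a two-finger parallel gripper is mounted at the origin on the work surface. World frame = base frame: x ahead of the robot, y to its left, z up, the work surface at z = 0. Lengths are in m, angles in rad, forces in N, time in s.
With the tool pointing down it reaches from about 0.425 to 0.825 m from the base axis. Payload 3.6 kg.
Tool frame: the origin (TCP) lies midway between the tips of the shut fingers; the grasp point (between the pads) lies 19 mm behind it; z points along the fingers, x is the direction in which the jaws open and shut, and the axes are right-handed (so a half turn about z gives the same grasp; the last joint's range is limited). The gripper opens to 85 mm and grips with 20 to 120 N. Pads are 22 mm wide; open, the fingers measure 114 mm over their backs; the gripper's body (76 mm by 85 mm) begins 54 mm behind the grasp point. The pads swing forward as they close: fully open they stand 13 mm farther back than shut.
Start: joints at [-1.375, 0.615, -0.013, 1.423, 0.008, 1.103, -0.04], TCP at [0.144, 0.634, 0.231] pointing down, gripper open.
Joint ranges: [-3.12, 3.12], [-0.3, 2.06], [-1.34, 1.32], [0.26, 2.42], [-1.36, 4.5], [0.01, 1.98], [-2.84, 2.84]. Speed limits (rad/s): [2.79, 2.79, 3.14, 3.14, 3.14, 3.14, 3.14].

## Interface

Orientations are given as a unit quaternion [x, y, z, w].
In Python, from bench import robot, optics gives the robot as it stands. The module is installed in compiled form; this text tells all that it offers.
- The arm moves only by the tool play_rows, never from a script. Its argument "targets" is a list that holds one entry, the list of rows, each a list of 7 numbers: the turn, a rotation vector about the tool's x, y, z normalised to -1 to 1, where 1 is pi/2 rad, then the shift along the tool's x, y, z normalised to -1 to 1, where 1 is 0.2 m, then the opening, from 0 (shut) to 1 (fully open). A call has 1 to 20 rows; each row is the pose to reach, as a shift and turn from the pose commanded when the call began, along the tool's axes at that moment; what a row does not reach only later rows make up. A row lasts 1/12 s, in which the tool goes at most 41.7 mm and 7.16 degrees, less where a joint would pass 70% of its speed; a pose out of reach is approached as far as the arm can. A call with a number of a shift or a turn outside -1 to 1 is refused whole. A call with a gripper value outside its range is refused whole. The fingers move at their own pace and stop on an object; "force" is the grip in N (left out, the last holds). Time passes only in rows, so rows that repeat a pose let the fingers close. It gives the time, the measured TCP pose, the force and the opening at its end, in the units of the state.
- robot.state(): the state, without advancing time (a new reading comes with each control period).
- optics.read_camera(name): name is "scene" or "top"; returns a dict with "pixels" (480x640x3 uint8, red, green, blue), "z_map" (480x640 float32, m along the optical axis (not along the pixel's ray), 0 where there is no reading), "fov_y" (degrees; the focal length in pixels is half the picture's height over the tangent of half this angle, whatever the lens; pixels are square), "cx", "cy" (the principal point, pixels), "dist" ([k1, k2, p1, p2, k3] as OpenCV has them; the pictures are not rectified), "R" (3x3) and "t" (3): a world point X has camera coordinates R X + t. Camera axes: x right, y down, z forward; pixel columns grow to the right and rows downward; lengths in m; the calibration is good to about 2 mm. A picture is of the moment at which its call begins.
- robot.finish_job(): hands the job in, once; it reports no verdict.
The state is a dict: "time": time; "qpos": joint angles; "joint_vel": joint speeds; "joint_torque": joint torques, N m; "tool_pos": TCP position; "orientation": TCP orientation; "ft_force": force on the tool from outside, world axes, zero at the start; "moment": the same for the moment, N m; "finger_gap": finger opening in m.
Only numpy, scipy, OpenCV 4.12 (cv2) and the standard library are available. Lean on these libraries where they do the work, as an engineer would, in place of code of your own. Each camera call takes 0.05 s, during which the arm holds its last target.

## Working session

There is one attempt and no reset: what is moved stays moved. The work goes in short steps, Python scripts to look and compute and a tool call to move; the robot and the scene stay as the last step left them, time stands still between calls to the robot, and variables do not carry over. Pictures are saved under pics/ and viewed, and the job is handed in when it is done.

Besides the shell and the picture viewer there is one more tool, called after "Request:" as a command line: name --argument value ..., lists and objects as JSON in quotes. play_rows: Moves the arm, as the interface text tells. Scaled input: -1 to 1 covers 0.2 m each way for a shift and pi/2 rad each way for a turn. Its arguments: {"type":"object","properties":{"targets":{"type":"array"},"force":{"type":"number"}},"required":["targets"]}

```bash
mkdir -p pics; cat > h.py <<'E'
import numpy as np, cv2, pickle
from bench import robot, optics
def snap(name,f):
    c=optics.read_camera(name); cv2.imwrite(f'pics/{f}.png',c['pixels'][:,:,::-1]); pickle.dump(c,open(f'pics/{f}.pkl','wb')); return c
def load(f): return pickle.load(open(f'pics/{f}.pkl','rb'))
def K(c):
    f=240/np.tan(np.radians(c['fov_y'])/2); return np.array([[f,0,c['cx']],[0,f,c['cy']],[0,0,1]])
def ray(c,u,v):
    p=cv2.undistortPoints(np.array([[[u,v]]],float),K(c),np.array(c['dist'],float))[0,0]
    return np.array([p[0],p[1],1.])
def at_z(c,u,v,z):
    R=np.array(c['R']);t=np.array(c['t']);d=R.T@ray(c,u,v);o=-R.T@t
    return o+d*(z-o[2])/d[2]
def dep(c,u,v):
    d=c['z_map'][int(round(v)),int(round(u))]
    R=np.array(c['R']);t=np.array(c['t']);return R.T@(ray(c,u,v)*d-t)
def proj(c,X):
    rv=cv2.Rodrigues(np.array(c['R'],float))[0]
    return cv2.projectPoints(np.array(X,float).reshape(-1,1,3),rv,np.array(c['t'],float),K(c),np.array(c['dist'],float))[0][:,0]
E
python3 - <<'E'
from h import *
s=robot.state();print(s)
for n in('scene','top'):
    c=snap(n,n+'0');print(n,c['fov_y'],c['cx'],c['cy'],c['dist'],-np.array(c['R']).T@c['t'])
E
```

```text
{'time': 0.0, 'qpos': array([-1.37451513,  0.61594529, -0.0125962 ,  1.4249464 ,  0.00812557,
        1.10339453, -0.04039912]), 'joint_vel': array([ 0.00041402, -0.00051934, -0.00049384, -0.00040084,  0.00085468,
       -0.00099586, -0.00037676]), 'joint_torque': array([-1.40275160e-04, -4.69211733e+01,  2.59762220e-01, -1.71031970e+01,
        1.01142863e-02,  9.63128696e-03, -1.00991488e-05]), 'tool_pos': array([0.14344857, 0.6331683 , 0.23010556]), 'orientation': array([ 0.78130645,  0.6241462 , -0.00100896,  0.00085337]), 'ft_force': array([ 0.29791286, -0.09334862, -0.3399603 ]), 'moment': array([ 0.01491856, -0.01584515,  0.03241028]), 'finger_gap': 0.08530653605198353}
scene 56.24209807654353 322.3616499044934 241.28209696056382 [-0.01896392  0.          0.          0.          0.        ] [1.59871895 0.00429404 0.9516701 ]
top 56.45865241897274 317.50593170584807 242.28775933202678 [-0.01536941  0.          0.          0.          0.        ] [ 0.36421024 -0.03054558  1.21829318]
```

View pics/scene0.png

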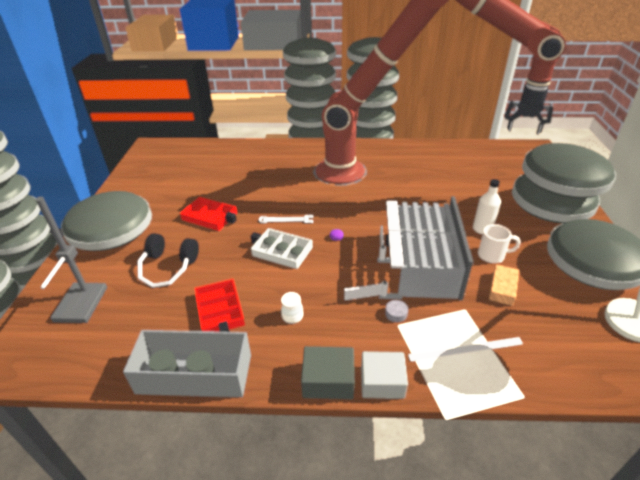

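View pics/top0.png

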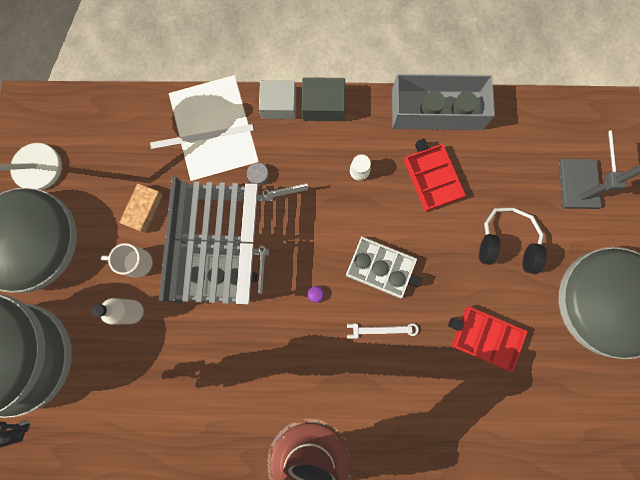

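```bash
python3 - <<'E'
from h import *
c=load('top0');p=c['pixels'][:,:,::-1]
cv2.imwrite('pics/t_rack.png',cv2.resize(p[165:315,150:330],None,fx=4.4,fy=4,interpolation=cv2.INTER_CUBIC)[:, :])
cv2.imwrite('pics/t_tray.png',cv2.resize(p[220:310,330:440],None,fx=6,fy=6,interpolation=cv2.INTER_CUBIC))
c=load('scene0');p=c['pixels'][:,:,::-1]
cv2.imwrite('pics/s_rack.png',cv2.resize(p[190:330,320:480],None,fx=4,fy=4,interpolation=cv2.INTER_CUBIC))
E
```

```text
(no output)
```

View pics/t_rack.png

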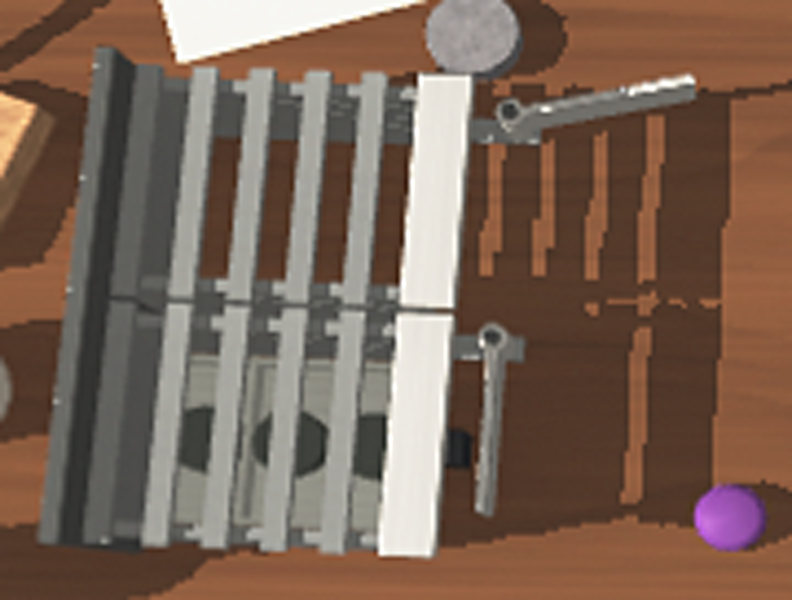

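View pics/t_tray.png

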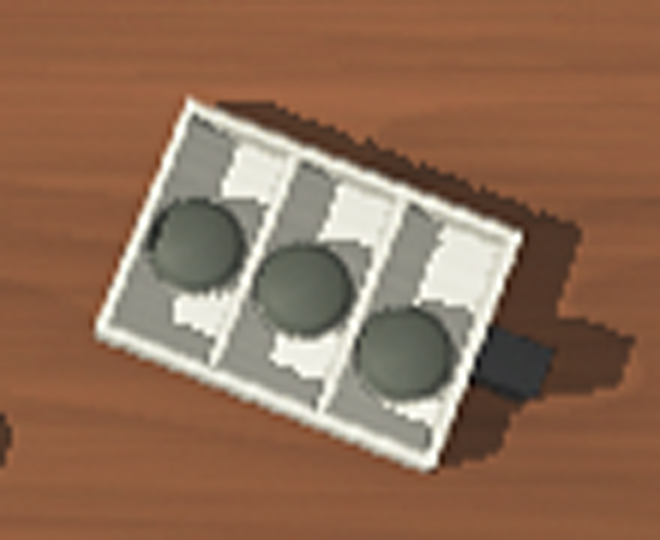

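View pics/s_rack.png

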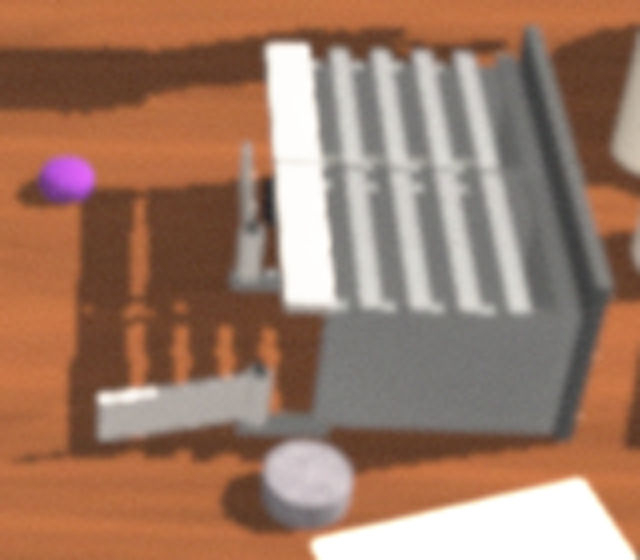

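```bash
python3 - <<'E'
from h import *
c=load('top0')
r=lambda x,y:(150+(x+.5)/4.4-.5,165+(y+.5)/4-.5)
t=lambda x,y:(330+(x+.5)/6-.5,220+(y+.5)/6-.5)
for n,p in dict(rTR=(473,74),rseam=(454,309),rBR=(434,555),rTL=(420,74),rBL=(380,554)).items():
    u,v=r(*p);print(n,at_z(c,u,v,.127).round(4), dep(c,u-3,v+(2 if 'T' in n else -2)).round(4))
for n,p in dict(pin=(510,110),tipA=(693,74),tipB=(695,97),inn=(560,112),pin2=(492,337)).items():
    u,v=r(*p);print(n,at_z(c,u,v,.052).round(4),dep(c,u,v).round(4))
P=[]
for p in [(190,99),(521,236),(433,470),(97,333)]:
    u,v=t(*p);P.append(at_z(c,u,v,.030));print(P[-1].round(4))
P=np.array(P);print(np.linalg.norm(P-np.roll(P,-1,0),axis=1)); m=P.mean(0)
d=(P[0]+P[3]-P[1]-P[2]);print('tray',m.round(4),np.arctan2(d[1],d[0]),np.degrees(np.arctan2(d[1],d[0])))
for p in [(480,365),(552,352),(530,402)]: u,v=t(*p);print('h',at_z(c,u,v,.04).round(4),dep(c,u,v).round(4))
E
```

```text
rTR [0.7018 0.143  0.127 ] [0.6954 0.1499 0.1303]
rseam [0.5502 0.1476 0.127 ] [0.555  0.1551 0.128 ]
rBR [0.3987 0.1523 0.127 ] [0.4035 0.1603 0.1244]
rTL [0.7014 0.1737 0.127 ] [0.7334 0.2049 0.0043]
rBL [0.3988 0.1822 0.127 ] [0.4037 0.191  0.121 ]
pin [0.7    0.1311 0.052 ] [0.6975 0.1298 0.0609]
tipA [0.7268 0.0191 0.052 ] [0.7417 0.0211 0.0039]
tipB [0.7107 0.0175 0.052 ] [0.7255 0.0196 0.002 ]
inn [0.699  0.1003 0.052 ] [0.7016 0.1013 0.043 ]
pin2 [0.5446 0.1361 0.052 ] [0.5429 0.1346 0.0629]
[ 0.5871 -0.1294  0.03  ]
[ 0.5272 -0.2769  0.03  ]
[ 0.4229 -0.2363  0.03  ]
[ 0.4809 -0.0883  0.03  ]
[0.15917484 0.11194882 0.15892544 0.11389979]
tray [ 0.5045 -0.1827  0.03  ] 1.191143814976022 68.24751339123789
h [ 0.4685 -0.2557  0.04  ] [ 0.4684 -0.2555  0.0413]
h [ 0.4747 -0.2874  0.04  ] [ 0.4789 -0.2972 -0.0052]
h [ 0.4526 -0.2773  0.04  ] [ 0.4552 -0.2846  0.0053]
```

```bash
python3 - <<'E'
from h import *
c=load('top0')
for n,p in dict(jar=(362,161),ball=(316,294),cupL=(489,241),cupL2=(480,250),cupR=(535,258),band=(512,210),band2=(487,225),felt=(257,173),red=(456,324),spR=(413,330)).items():
    print(n,dep(c,*p).round(3))
th=np.radians(88.27)
E=np.array([.6268,.1453]);bx=np.array([np.cos(th),np.sin(th)]);by=np.array([-bx[1],bx[0]]);O=E+.1*bx
print('O',O)
W=lambda x,y,z:[*(O+x*bx+y*by),z]
s=load('scene0');im=s['pixels'][:,:,::-1].copy();it=c['pixels'][:,:,::-1].copy()
tw=np.array([.5045,-.1827]);a=np.radians(68.25);tx=np.array([np.cos(a),np.sin(a)]);ty=np.array([-tx[1],tx[0]])
T=lambda x,y,z:[*(tw+x*tx+y*ty),z]
pts=[W(-.1,-.075,.127),W(-.1,.075,.127),W(-.1,.075,.115),W(-.1,-.075,.115),W(-.112,-.072,.052),W(-.112,-.072,.0),W(-.07,-.061,0),W(-.07,.061,0)]
ph=1.776
pts+=[W(-.112-.115*np.sin(ph),-.072+.115*np.cos(ph),z) for z in(.012,.052)]
pts+=[T(x,y,.03) for x in(-.08,.08) for y in(-.056,.056)]+[T(x,y,.04) for x in(-.08,-.11) for y in(-.012,.012)]
for cam,i,n in((s,im,'chk_s'),(c,it,'chk_t')):
    q=proj(cam,pts); x0,y0,x1,y1=(240,190,480,330) if n=='chk_s' else (150,160,450,320)
    f=3.3 if n=='chk_s' else 2.6
    i=cv2.resize(i[y0:y1,x0:x1],None,fx=f,fy=f,interpolation=cv2.INTER_CUBIC)
    for u,v in q: cv2.drawMarker(i,(int((u-x0+.5)*f-.5),int((v-y0+.5)*f-.5)),(0,255,0),cv2.MARKER_CROSS,9,1)
    cv2.imwrite(f'pics/{n}.png',i)
E
```

```text
jar [ 0.786 -0.128  0.067]
ball [ 0.43  -0.01   0.018]
cupL [ 0.57  -0.455  0.077]
cupL2 [ 0.556 -0.453  0.015]
cupR [ 0.528 -0.571  0.078]
band [ 0.67  -0.547  0.012]
band2 [ 0.62  -0.465  0.044]
felt [0.762 0.161 0.026]
red [ 0.357 -0.374  0.041]
spR [ 0.34  -0.269  0.005]
O [0.62981896 0.24525442]
```

View pics/chk_s.png

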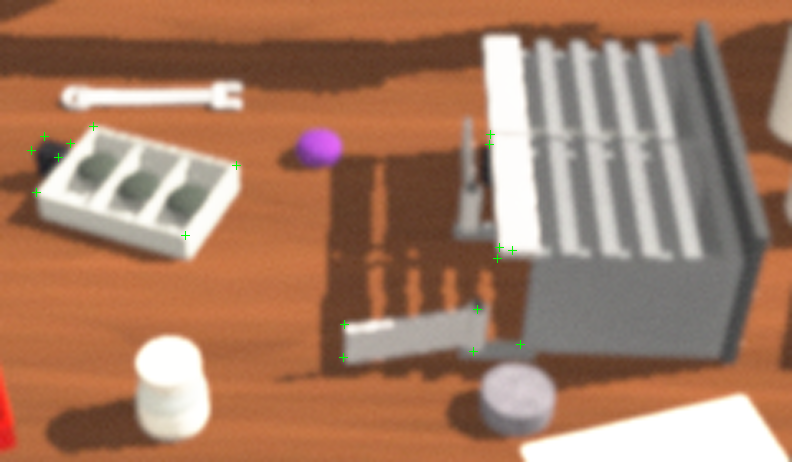

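View pics/chk_t.png

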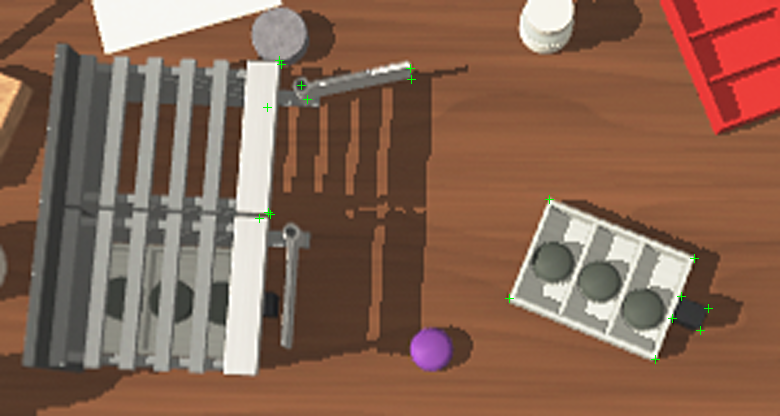

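```bash
cat >> h.py <<'E'
from scipy.spatial.transform import Rotation as Ro
def ori(yaw,lean):
    """yaw deg of tool x when down; lean deg about tool x"""
    x=np.array([np.cos(np.radians(yaw)),np.sin(np.radians(yaw)),0]);z=np.array([0,0,-1.]);y=np.cross(z,x)
    return Ro.from_matrix(np.c_[x,y,z])*Ro.from_rotvec([np.radians(lean),0,0])
def row(p0,R0,p,R):
    s=R0.inv().apply(np.array(p)-p0)/.2; w=(R0.inv()*R).as_rotvec()/(np.pi/2)
    return np.r_[w,s].round(4)
def cur():
    s=robot.state(); R=Ro.from_quat(s['orientation']); m=R.as_matrix()
    yaw=np.degrees(np.arctan2(m[1,0],m[0,0])); lean=np.degrees(np.arcsin(np.clip(np.dot(m[:,2],np.cross([0,0,1],m[:,0])),-1,1)))
    print('t',round(s['time'],2),'p',s['tool_pos'].round(4),'yaw %.2f lean %.2f xz %.3f'%(yaw,lean,m[2,0]),'gap',round(s['finger_gap'],4),'F',s['ft_force'].round(1),'q',s['qpos'].round(2))
    return s['tool_pos'],R
E
python3 - <<'E'
from h import *
p,R=cur()
print(row(p,R,[.30,.50,.33],ori(60,0)))
p=np.array([.30,.50,.33]);R=ori(60,0);q=[.44,.33,.33];S=ori(38,0);print(row(p,R,q,S))
E
```

```text
t 0.1 p [0.1434 0.6333 0.2302] yaw 77.24 lean -0.00 xz -0.002 gap 0.0856 F [-1.1 -0.3  0.1] q [-1.37  0.62 -0.01  1.42  0.01  1.1  -0.04]
[ 2.000e-04  1.500e-03  1.916e-01 -4.781e-01  9.106e-01 -4.976e-01]
[ 0.      0.      0.2444 -0.3861  1.0312  0.    ]
```

Request:
play_rows --targets '[[[0,0,0.19,-0.478,0.91,-0.498,1],[0,0,0.19,-0.478,0.91,-0.498,1],[0,0,0.19,-0.478,0.91,-0.498,1],[0,0,0.19,-0.478,0.91,-0.498,1],[0,0,0.19,-0.478,0.91,-0.498,1],[0,0,0.19,-0.478,0.91,-0.498,1],[0,0,0.19,-0.478,0.91,-0.498,1]]]'

```text
time: 0.68
tool_pos: [0.3068, 0.4965, 0.3337]
orientation: [0.868, 0.496, 0.003, 0.001]
ft_force: [0.8, -0.1, 0.8]
finger_gap: 0.0856
```

```bash
python3 - <<'E'
from h import *
p,R=cur()
q=[.45,.345,.33];S=ori(38,0);print(row(p,R,q,S))
E
```

```text
t 0.68 p [0.3068 0.4965 0.3337] yaw 59.50 lean -0.28 xz 0.004 gap 0.0856 F [ 0.8 -0.1  0.8] q [-1.12  0.43  0.1   1.46 -0.04  1.25  0.02]
[ 0.0025 -0.0034  0.2389 -0.2896  1.0014  0.0219]
```

Request:
play_rows --targets '[[[0,0,0.24,-0.29,1,0,1],[0,0,0.24,-0.29,1,0,1],[0,0,0.24,-0.29,1,0,1],[0,0,0.24,-0.29,1,0,1],[0,0,0.24,-0.29,1,0,1],[0,0,0.24,-0.29,1,0,1]]]'

```text
time: 1.18
tool_pos: [0.4515, 0.3411, 0.3304]
orientation: [0.947, 0.322, 0.001, 0.004]
ft_force: [0.2, -1.0, -0.3]
finger_gap: 0.0853
```

```bash
python3 - <<'E'
from h import *
p,R=cur()
q=[.54,.18,.33];S=ori(15,0);print(row(p,R,q,S))
p=np.array(q);R=S;q=[.545,-.01,.30];S=ori(-5,15);print(row(p,R,q,S))
E
```

```text
t 1.18 p [0.4515 0.3411 0.3304] yaw 37.62 lean -0.50 xz -0.001 gap 0.0853 F [ 0.2 -1.  -0.3] q [-0.85  0.41  0.24  1.52 -0.09  1.23  0.06]
[ 5.600e-03 -5.000e-04  2.514e-01 -1.411e-01  9.079e-01  1.000e-02]
[ 0.165   0.0291  0.2209 -0.2217  0.9241  0.15  ]
```

Request:
play_rows --targets '[[[0,0,0.25,-0.14,0.9,0,1],[0,0,0.25,-0.14,0.9,0,1],[0,0,0.25,-0.14,0.9,0,1],[0,0,0.25,-0.14,0.9,0,1],[0,0,0.25,-0.14,0.9,0,1],[0,0,0.25,-0.14,0.9,0,1]]]'

```text
time: 1.68
tool_pos: [0.5365, 0.1869, 0.3302]
orientation: [0.991, 0.135, -0.0, 0.002]
ft_force: [-0.3, 0.5, -0.0]
finger_gap: 0.0853
```

Request:
play_rows --targets '[[[0.165,0.03,0.22,-0.22,0.92,0.15,1],[0.165,0.03,0.22,-0.22,0.92,0.15,1],[0.165,0.03,0.22,-0.22,0.92,0.15,1],[0.165,0.03,0.22,-0.22,0.92,0.15,1],[0.165,0.03,0.22,-0.22,0.92,0.15,1],[0.165,0.03,0.22,-0.22,0.92,0.15,1]]]'

```text
time: 2.18
tool_pos: [0.5425, -0.0035, 0.2993]
orientation: [0.991, -0.039, 0.005, -0.128]
ft_force: [0.7, -0.5, -0.1]
finger_gap: 0.0857
```

```bash
python3 - <<'E'
from h import *
p,R=cur()
q=[.51,-.19,.28];S=ori(-21.75,45);print(row(p,R,q,S))
E
```

```text
t 2.18 p [ 0.5425 -0.0035  0.2993] yaw -4.55 lean 14.77 xz -0.001 gap 0.0857 F [ 0.7 -0.5 -0.1] q [-0.16  0.41  0.41  1.66 -0.45  1.18  0.33]
[ 0.3334  0.0969  0.1673 -0.0878  0.936  -0.1467]
```

Request:
play_rows --targets '[[[0.333,0.097,0.167,-0.088,0.936,-0.147,1],[0.333,0.097,0.167,-0.088,0.936,-0.147,1],[0.333,0.097,0.167,-0.088,0.936,-0.147,1],[0.333,0.097,0.167,-0.088,0.936,-0.147,1],[0.333,0.097,0.167,-0.088,0.936,-0.147,1],[0.333,0.097,0.167,-0.088,0.936,-0.147,1],[0.333,0.097,0.167,-0.088,0.936,-0.147,1],[0.333,0.097,0.167,-0.088,0.936,-0.147,1]]]'

```text
time: 2.85
tool_pos: [0.5141, -0.1806, 0.2806]
orientation: [0.907, -0.167, 0.07, -0.379]
ft_force: [-0.3, -1.2, -0.1]
finger_gap: 0.0855
```

```bash
python3 - <<'E'
from h import *
p,R=cur()
q=[.4718,-.2659,.12];S=ori(-21.75,45);print(row(p,R,q,S))
snap('scene','s1');snap('top','t1')
E
```

```text
t 2.85 p [ 0.5141 -0.1806  0.2806] yaw -20.82 lean 45.39 xz 0.001 gap 0.0855 F [-0.3 -1.2 -0.1] q [ 0.46  0.57  0.35  1.69 -0.9   1.44  0.81]
[-0.0043  0.007   0.0075 -0.0467  0.9043  0.2267]
```

View pics/s1.png

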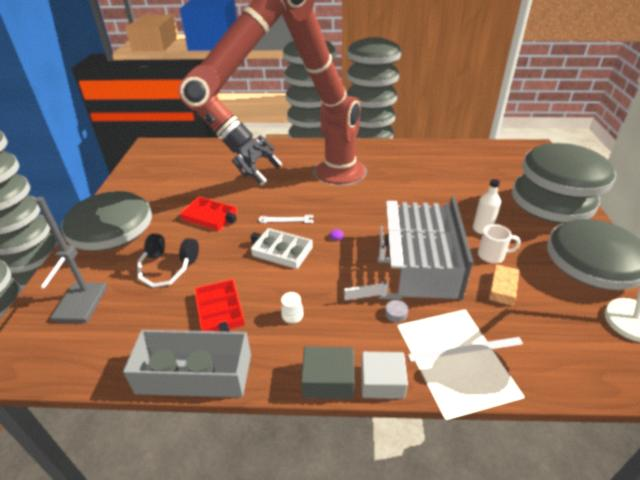

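Request:
play_rows --targets '[[[0,0.007,0.0075,-0.047,0.904,0.227,1],[0,0.007,0.0075,-0.047,0.904,0.227,1],[0,0.007,0.0075,-0.047,0.904,0.227,1],[0,0.007,0.0075,-0.047,0.904,0.227,1],[0,0.007,0.0075,-0.047,0.904,0.227,1],[0,0.007,0.0075,-0.047,0.904,0.227,1],[0,0.007,0.0075,-0.047,0.904,0.227,1]]]'

```text
time: 3.53
tool_pos: [0.4717, -0.2668, 0.1209]
orientation: [0.906, -0.174, 0.073, -0.379]
ft_force: [0.7, 0.1, 0.2]
finger_gap: 0.0852
```

```bash
python3 - <<'E'
from h import *
p,R=cur()
q=[.4718,-.2659,.0166];S=ori(-21.75,45);print(row(p,R,q,S))
snap('scene','s1');c=snap('top','t1')
cv2.imwrite('pics/t1c.png',cv2.resize(c['pixels'][200:350,330:530,::-1],None,fx=4,fy=4))
E
```

```text
t 3.53 p [ 0.4717 -0.2668  0.1209] yaw -21.82 lean 45.37 xz 0.001 gap 0.0852 F [0.7 0.1 0.2] q [ 0.64  0.83  0.34  1.73 -0.93  1.33  1.13]
[-4.100e-03 -9.000e-04 -1.000e-04 -1.600e-03  3.679e-01  3.693e-01]
```

View pics/t1c.png

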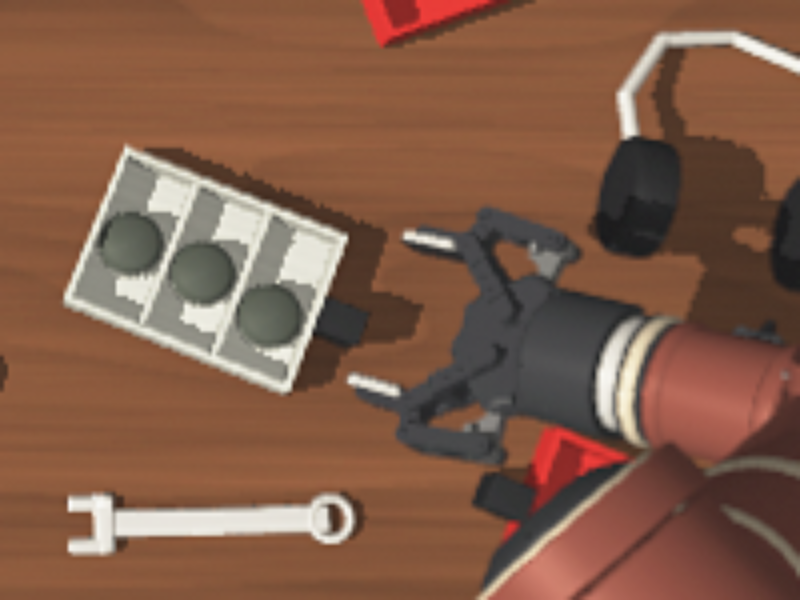

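Request:
play_rows --targets '[[[-0.004,0,0,0,0.18,0.185,1],[-0.004,0,0,0,0.3,0.3,1],[-0.004,0,0,0,0.368,0.369,1],[-0.004,0,0,0,0.368,0.369,1],[-0.004,0,0,0,0.368,0.369,1],[-0.004,0,0,0,0.368,0.369,1]]]'

```text
time: 4.13
tool_pos: [0.4723, -0.2686, 0.0188]
orientation: [0.908, -0.175, 0.075, -0.374]
ft_force: [0.1, 0.0, 0.3]
finger_gap: 0.0853
```

```bash
python3 - <<'E'
from h import *
p,R=cur()
q=[.4718,-.2659,.0166];S=ori(-21.75,45);print(row(p,R,q,S))
c=snap('scene','s2')
cv2.imwrite('pics/s2c.png',cv2.resize(c['pixels'][190:290,200:340,::-1],None,fx=5,fy=5))
c=snap('top','t2')
cv2.imwrite('pics/t2c.png',cv2.resize(c['pixels'][200:350,330:530,::-1],None,fx=4,fy=4))
E
```

```text
t 4.13 p [ 0.4723 -0.2686  0.0188] yaw -21.91 lean 44.84 xz 0.005 gap 0.0853 F [0.1 0.  0.3] q [ 0.66  0.98  0.3   1.75 -1.01  1.21  1.27]
[ 0.0017 -0.0037  0.0011 -0.0074 -0.0007  0.0158]
```

View pics/s2c.png

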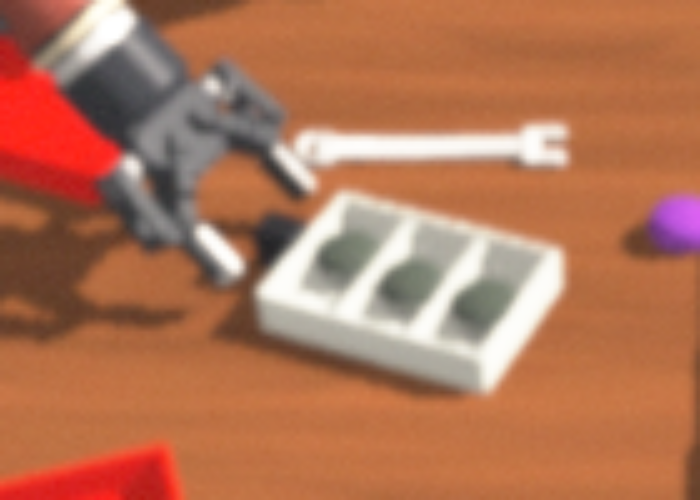

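View pics/t2c.png

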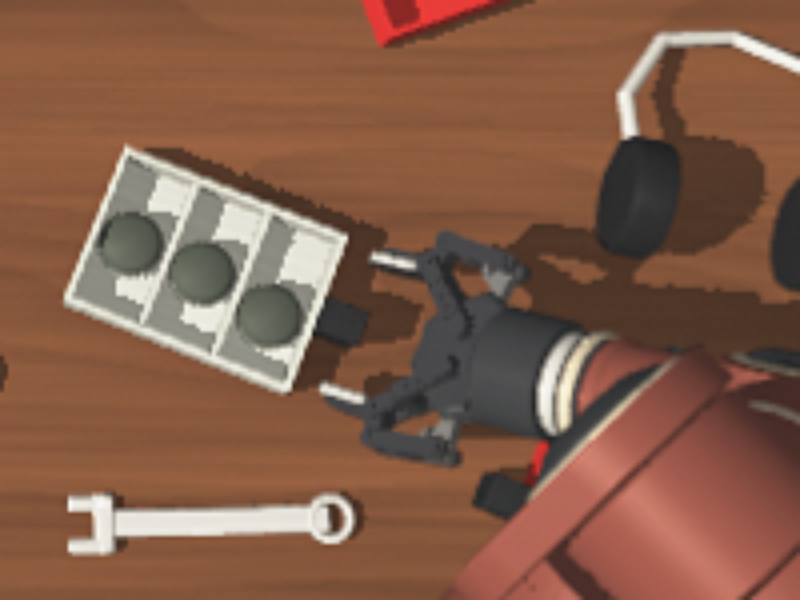

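Request:
play_rows --force 40 --targets '[[[0,0,0,-0.005,0,0.016,0.5],[0,0,0,-0.005,0,0.016,0.3],[0,0,0,-0.005,0,0.016,0.2],[0,0,0,-0.005,0,0.016,0.1],[0,0,0,-0.005,0,0.016,0.1],[0,0,0,-0.005,0,0.016,0.1],[0,0,0,-0.005,0,0.016,0.1],[0,0,0,-0.005,0,0.016,0.1]]]'

```text
time: 4.9
tool_pos: [0.4708, -0.2663, 0.0142]
orientation: [0.907, -0.176, 0.074, -0.375]
ft_force: [1.0, -1.2, 2.2]
finger_gap: 0.0232
```

```bash
python3 - <<'E'
from h import *
p,R=cur()
c=snap('scene','s3')
cv2.imwrite('pics/s3c.png',cv2.resize(c['pixels'][190:290,200:340,::-1],None,fx=5,fy=5))
c=snap('top','t3')
cv2.imwrite('pics/t3c.png',cv2.resize(c['pixels'][220:310,330:440,::-1],None,fx=6,fy=6,interpolation=cv2.INTER_CUBIC))
E
```

```text
t 4.9 p [ 0.4708 -0.2663  0.0142] yaw -22.03 lean 44.88 xz 0.002 gap 0.0232 F [ 1.  -1.2  2.2] q [ 0.66  0.99  0.3   1.75 -1.01  1.2   1.28]
```

View pics/s3c.png

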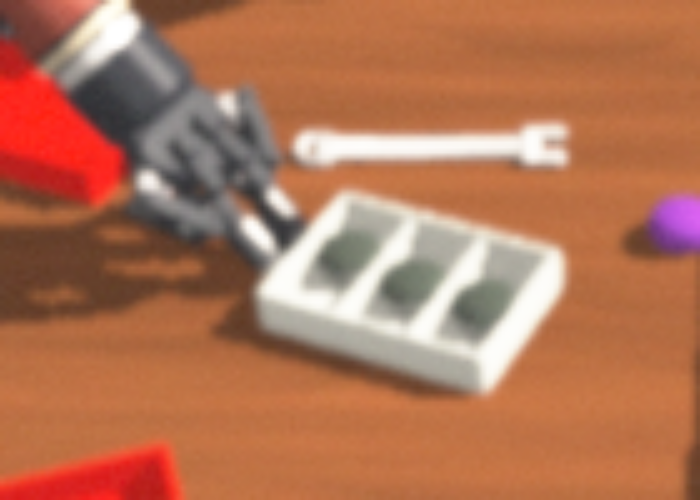

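View pics/t3c.png

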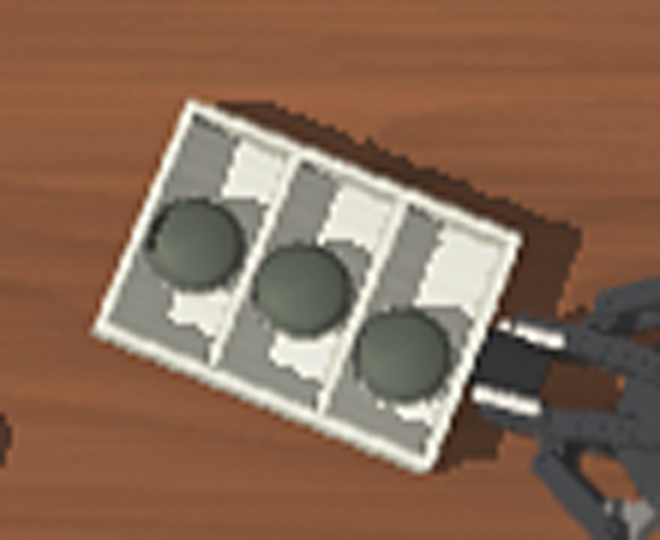

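```bash
cat >> h.py <<'E'
def path(p0,R0,pt,yawd,n,g,hold=2):
    """straight horizontal path, yaw change yawd deg about world z, smoothstep"""
    out=[]
    for k in range(1,n+1):
        s=k/n; s=s*s*(3-2*s)
        out.append(list(row(p0,R0,p0+s*(np.array(pt)-p0),Ro.from_rotvec([0,0,np.radians(yawd)*s])*R0).round(3))+[g])
    out+= [out[-1]]*hold
    print('['+', '.join('['+', '.join('%g'%v for v in r)+']' for r in out)+']')
E
python3 - <<'E'
from h import *
p,R=cur()
path(p,R,[.6168,-.1847,p[2]],20.0,16,.1)
E
```

```text
t 5.0 p [ 0.4708 -0.2662  0.0142] yaw -22.02 lean 44.89 xz 0.002 gap 0.0233 F [-0.3 -1.9  2. ] q [ 0.66  0.99  0.3   1.75 -1.01  1.2   1.28]
[[0, -0.002, -0.002, 0.006, -0.005, 0.005, 0.1], [0, -0.007, -0.007, 0.022, -0.02, 0.02, 0.1], [0, -0.014, -0.014, 0.048, -0.042, 0.042, 0.1], [0, -0.024, -0.025, 0.082, -0.072, 0.072, 0.1], [0, -0.036, -0.036, 0.122, -0.107, 0.107, 0.1], [0, -0.05, -0.05, 0.166, -0.146, 0.146, 0.1], [0, -0.064, -0.064, 0.213, -0.188, 0.187, 0.1], [0, -0.078, -0.079, 0.262, -0.23, 0.23, 0.1], [0, -0.093, -0.093, 0.311, -0.274, 0.273, 0.1], [0, -0.107, -0.108, 0.358, -0.315, 0.315, 0.1], [0, -0.12, -0.121, 0.402, -0.354, 0.354, 0.1], [0, -0.132, -0.133, 0.442, -0.389, 0.388, 0.1], [0, -0.142, -0.143, 0.476, -0.418, 0.418, 0.1], [0, -0.15, -0.151, 0.501, -0.441, 0.441, 0.1], [0, -0.155, -0.156, 0.518, -0.456, 0.455, 0.1], [0, -0.157, -0.157, 0.524, -0.461, 0.46, 0.1], [0, -0.157, -0.157, 0.524, -0.461, 0.46, 0.1], [0, -0.157, -0.157, 0.524, -0.461, 0.46, 0.1]]
```

Request:
play_rows --force 40 --targets '[[[0,-0.002,-0.002,0.006,-0.005,0.005,0.1],[0,-0.007,-0.007,0.022,-0.02,0.02,0.1],[0,-0.014,-0.014,0.048,-0.042,0.042,0.1],[0,-0.024,-0.025,0.082,-0.072,0.072,0.1],[0,-0.036,-0.036,0.122,-0.107,0.107,0.1],[0,-0.05,-0.05,0.166,-0.146,0.146,0.1],[0,-0.064,-0.064,0.213,-0.188,0.187,0.1],[0,-0.078,-0.079,0.262,-0.23,0.23,0.1],[0,-0.093,-0.093,0.311,-0.274,0.273,0.1],[0,-0.107,-0.108,0.358,-0.315,0.315,0.1],[0,-0.12,-0.121,0.402,-0.354,0.354,0.1],[0,-0.132,-0.133,0.442,-0.389,0.388,0.1],[0,-0.142,-0.143,0.476,-0.418,0.418,0.1],[0,-0.15,-0.151,0.501,-0.441,0.441,0.1],[0,-0.155,-0.156,0.518,-0.456,0.455,0.1],[0,-0.157,-0.157,0.524,-0.461,0.46,0.1],[0,-0.157,-0.157,0.524,-0.461,0.46,0.1],[0,-0.157,-0.157,0.524,-0.461,0.46,0.1]]]'

```text
time: 6.5
tool_pos: [0.6158, -0.1839, 0.0143]
orientation: [0.924, -0.015, 0.006, -0.382]
ft_force: [-2.0, -0.4, 4.0]
finger_gap: 0.0231
```

```bash
python3 - <<'E'
from h import *
p,R=cur()
c=snap('scene','s4')
cv2.imwrite('pics/s4c.png',cv2.resize(c['pixels'][190:320,240:420,::-1],None,fx=4.4,fy=4.4))
c=snap('top','t4')
cv2.imwrite('pics/t4c.png',cv2.resize(c['pixels'][170:300,240:430,::-1],None,fx=4.2,fy=4.2,interpolation=cv2.INTER_CUBIC))
E
```

```text
t 6.5 p [ 0.6158 -0.1839  0.0143] yaw -1.90 lean 44.95 xz -0.001 gap 0.0231 F [-2.  -0.4  4. ] q [ 0.43  1.1   0.25  1.36 -0.88  1.37  1.06]
```

View pics/s4c.png

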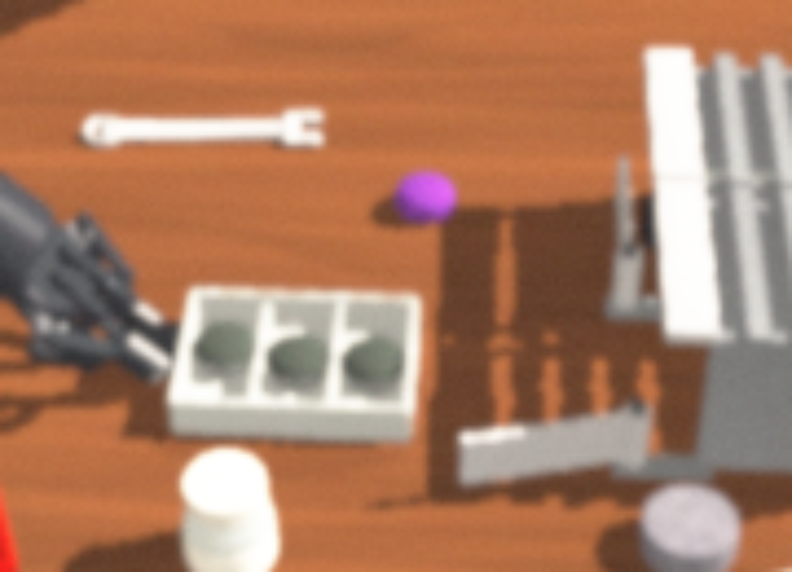

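View pics/t4c.png

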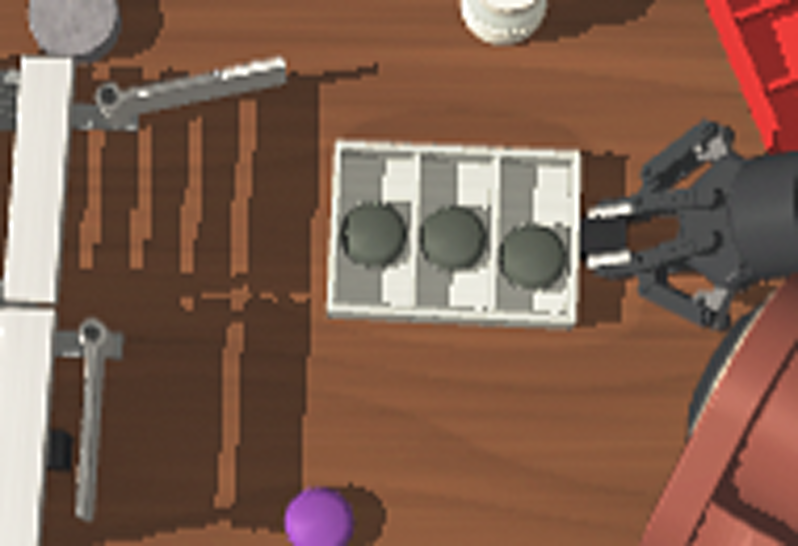

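```bash
python3 - <<'E'
from h import *
c=load('t4')
P=np.array([at_z(c,240+(x+.5)/4.2-.5,170+(y+.5)/4.2-.5,.03) for x,y in [(336,139),(581,150),(575,327),(327,314)]])
d=(P[0]+P[3]-P[1]-P[2]);m=P.mean(0);print(m,np.degrees(np.arctan2(d[1],d[0])),np.linalg.norm(P-np.roll(P,-1,0),axis=1))
th=np.radians(88.27);bx=np.array([np.cos(th),np.sin(th)]);by=np.array([-bx[1],bx[0]]);O=np.array([.6298,.2453])
print('bay',(m[:2]-O)@bx,(m[:2]-O)@by)
p,R=cur();rel=p[:2]-O;print('tcp bay',rel@bx,rel@by)
E
```

```text
[ 0.61768154 -0.09310117  0.03      ] 87.99907391415911 [0.15958263 0.11677475 0.15897775 0.11585105]
bay -0.33861277654927346 0.0018967375852843482
t 6.6 p [ 0.6158 -0.1839  0.0142] yaw -1.94 lean 44.96 xz -0.001 gap 0.0231 F [-4.  -0.9  5.4] q [ 0.43  1.1   0.25  1.36 -0.88  1.37  1.06]
tcp bay -0.4294339582936506 0.0010609459057436535
```

```bash
python3 - <<'E'
from h import *
th=np.radians(88.27);bx=np.array([np.cos(th),np.sin(th)]);by=np.array([-bx[1],bx[0]]);O=np.array([.6298,.2453])
p,R=cur();t=O-.2294*bx+.0004*by
path(p,R,[*t,p[2]],.2,17,.1)
E
```

```text
t 6.6 p [ 0.6158 -0.1839  0.0142] yaw -1.94 lean 44.96 xz -0.001 gap 0.0231 F [-4.  -0.9  5.4] q [ 0.43  1.1   0.25  1.36 -0.88  1.37  1.06]
[[-0, -0, -0, -0, -0.007, 0.007, 0.1], [-0, -0, -0, -0, -0.027, 0.027, 0.1], [-0, -0, -0, -0, -0.058, 0.058, 0.1], [-0, -0, -0, -0, -0.099, 0.099, 0.1], [-0, -0, -0, -0, -0.148, 0.147, 0.1], [-0, -0, -0, -0, -0.202, 0.202, 0.1], [-0, -0.001, -0.001, -0, -0.261, 0.261, 0.1], [-0, -0.001, -0.001, -0, -0.323, 0.322, 0.1], [-0, -0.001, -0.001, -0, -0.385, 0.384, 0.1], [-0, -0.001, -0.001, -0, -0.447, 0.446, 0.1], [-0, -0.001, -0.001, -0, -0.505, 0.505, 0.1], [-0, -0.001, -0.001, -0, -0.56, 0.559, 0.1], [-0, -0.001, -0.001, -0, -0.609, 0.608, 0.1], [-0, -0.001, -0.001, -0, -0.649, 0.648, 0.1], [-0, -0.002, -0.002, -0, -0.681, 0.68, 0.1], [-0, -0.002, -0.002, -0, -0.701, 0.7, 0.1], [-0, -0.002, -0.002, -0, -0.708, 0.707, 0.1], [-0, -0.002, -0.002, -0, -0.708, 0.707, 0.1], [-0, -0.002, -0.002, -0, -0.708, 0.707, 0.1]]
```

Request:
play_rows --targets '[[[0,0,0,0,-0.007,0.007,0.1],[0,0,0,0,-0.027,0.027,0.1],[0,0,0,0,-0.058,0.058,0.1],[0,0,0,0,-0.099,0.099,0.1],[0,0,0,0,-0.148,0.147,0.1],[0,0,0,0,-0.202,0.202,0.1],[0,-0.001,-0.001,0,-0.261,0.261,0.1],[0,-0.001,-0.001,0,-0.323,0.322,0.1],[0,-0.001,-0.001,0,-0.385,0.384,0.1],[0,-0.001,-0.001,0,-0.447,0.446,0.1],[0,-0.001,-0.001,0,-0.505,0.505,0.1],[0,-0.001,-0.001,0,-0.56,0.559,0.1],[0,-0.001,-0.001,0,-0.609,0.608,0.1],[0,-0.001,-0.001,0,-0.649,0.648,0.1],[0,-0.002,-0.002,0,-0.681,0.68,0.1],[0,-0.002,-0.002,0,-0.701,0.7,0.1],[0,-0.002,-0.002,0,-0.708,0.707,0.1],[0,-0.002,-0.002,0,-0.708,0.707,0.1],[0,-0.002,-0.002,0,-0.708,0.707,0.1]]]'

```text
time: 8.18
tool_pos: [0.6249, 0.0144, 0.0142]
orientation: [0.924, -0.015, 0.008, -0.381]
ft_force: [-0.1, -3.6, 5.9]
finger_gap: 0.0233
```

```bash
python3 - <<'E'
from h import *
p,R=cur()
c=snap('scene','s5')
cv2.imwrite('pics/s5c.png',cv2.resize(c['pixels'][190:320,300:480,::-1],None,fx=4.4,fy=4.4))
c=snap('top','t5')
cv2.imwrite('pics/t5c.png',cv2.resize(c['pixels'][170:300,180:370,::-1],None,fx=4.2,fy=4.2,interpolation=cv2.INTER_CUBIC))
E
```

```text
t 8.18 p [0.6249 0.0144 0.0142] yaw -1.96 lean 44.80 xz 0.002 gap 0.0233 F [-0.1 -3.6  5.9] q [ 0.19  1.01  0.17  1.62 -1.05  1.11  1.04]
```

View pics/s5c.png

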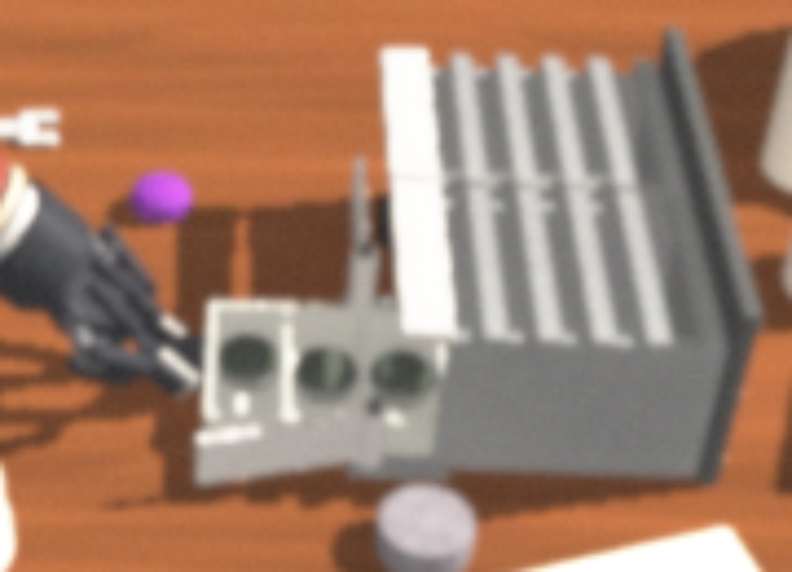

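View pics/t5c.png

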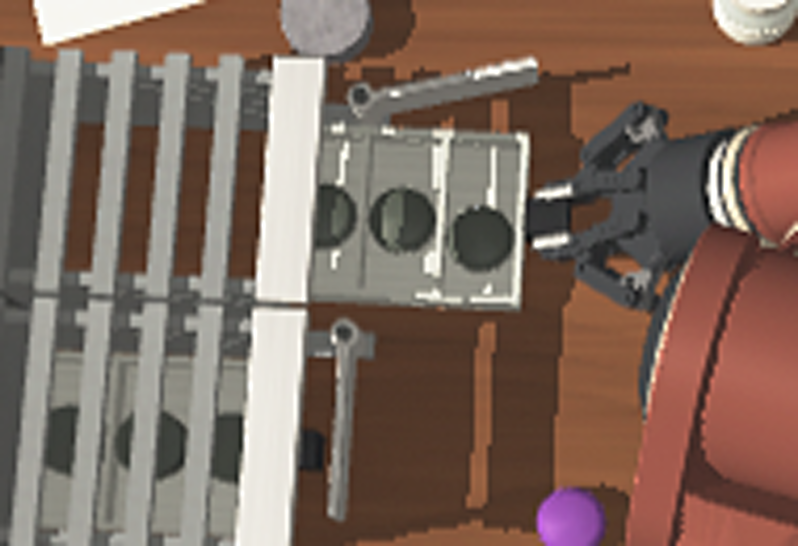

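```bash
python3 - <<'E'
from h import *
c=load('t5')
th=np.radians(88.27);bx=np.array([np.cos(th),np.sin(th)]);by=np.array([-bx[1],bx[0]]);O=np.array([.6298,.2453])
for n,(x,y),z in [('TR',(529,133),.03),('BR',(522,307),.03),('TL',(330,125),.03),('BL',(310,302),.03),('pin',(361,96),.057),('hT',(555,193),.04),('hB',(550,239),.04)]:
    P=at_z(c,180+(x+.5)/4.2-.5,170+(y+.5)/4.2-.5,z)[:2]-O;print(n,(P@bx).round(4),(P@by).round(4))
p,R=cur();rel=p[:2]-O;print('tcp bay',rel@bx,rel@by)
E
```

```text
TR -0.2205 -0.0587
BR -0.222 0.0566
TL -0.09 -0.0584
BL -0.0854 0.0595
pin -0.113 -0.0713
hT -0.2398 -0.0171
hB -0.2381 0.0133
t 8.28 p [0.6249 0.0144 0.0142] yaw -1.95 lean 44.81 xz 0.002 gap 0.0231 F [-0.4 -3.8  6.2] q [ 0.19  1.01  0.17  1.62 -1.05  1.11  1.04]
tcp bay -0.2309286250342189 -0.0020574125337465728
```

```bash
python3 - <<'E'
from h import *
th=np.radians(88.27);bx=np.array([np.cos(th),np.sin(th)]);by=np.array([-bx[1],bx[0]]);O=np.array([.6298,.2453])
p,R=cur();t=O-.0859*bx-.0007*by
path(p,R,[*t,p[2]],.1,16,.1)
E
```

```text
t 8.28 p [0.6249 0.0144 0.0142] yaw -1.95 lean 44.81 xz 0.002 gap 0.0231 F [-0.4 -3.8  6.2] q [ 0.19  1.01  0.17  1.62 -1.05  1.11  1.04]
[[0, -0, -0, -0, -0.006, 0.006, 0.1], [0, -0, -0, -0, -0.022, 0.022, 0.1], [0, -0, -0, -0.001, -0.048, 0.047, 0.1], [0, -0, -0, -0.002, -0.08, 0.08, 0.1], [0, -0, -0, -0.002, -0.119, 0.118, 0.1], [0, -0, -0, -0.003, -0.163, 0.162, 0.1], [0, -0, -0, -0.004, -0.209, 0.208, 0.1], [0, -0, -0, -0.005, -0.257, 0.256, 0.1], [0, -0, -0, -0.006, -0.305, 0.303, 0.1], [0, -0, -0, -0.007, -0.352, 0.349, 0.1], [0, -0.001, -0.001, -0.007, -0.395, 0.392, 0.1], [0, -0.001, -0.001, -0.008, -0.434, 0.431, 0.1], [0, -0.001, -0.001, -0.009, -0.467, 0.464, 0.1], [0, -0.001, -0.001, -0.009, -0.492, 0.489, 0.1], [0, -0.001, -0.001, -0.01, -0.509, 0.505, 0.1], [0, -0.001, -0.001, -0.01, -0.514, 0.511, 0.1], [0, -0.001, -0.001, -0.01, -0.514, 0.511, 0.1], [0, -0.001, -0.001, -0.01, -0.514, 0.511, 0.1]]
```

Request:
play_rows --targets '[[[0,0,0,0,-0.006,0.006,0.1],[0,0,0,0,-0.022,0.022,0.1],[0,0,0,-0.001,-0.048,0.047,0.1],[0,0,0,-0.002,-0.08,0.08,0.1],[0,0,0,-0.002,-0.119,0.118,0.1],[0,0,0,-0.003,-0.163,0.162,0.1],[0,0,0,-0.004,-0.209,0.208,0.1],[0,0,0,-0.005,-0.257,0.256,0.1],[0,0,0,-0.006,-0.305,0.303,0.1],[0,0,0,-0.007,-0.352,0.35,0.1],[0,-0.001,-0.001,-0.007,-0.395,0.393,0.1],[0,-0.001,-0.001,-0.008,-0.434,0.432,0.1],[0,-0.001,-0.001,-0.009,-0.467,0.465,0.1],[0,-0.001,-0.001,-0.009,-0.492,0.49,0.1],[0,-0.001,-0.001,-0.01,-0.509,0.507,0.1],[0,-0.001,-0.001,-0.01,-0.514,0.512,0.1],[0,-0.001,-0.001,-0.01,-0.514,0.512,0.1],[0,-0.001,-0.001,-0.01,-0.514,0.512,0.1]]]'

```text
time: 9.78
tool_pos: [0.6278, 0.1592, 0.0142]
orientation: [0.924, -0.015, 0.007, -0.381]
ft_force: [-0.2, -3.6, 6.1]
finger_gap: 0.0229
```

```bash
python3 - <<'E'
from h import *
th=np.radians(88.27);bx=np.array([np.cos(th),np.sin(th)]);by=np.array([-bx[1],bx[0]]);O=np.array([.6298,.2453])
p,R=cur();rel=p[:2]-O;print('tcp bay',rel@bx,rel@by)
c=snap('scene','s6')
cv2.imwrite('pics/s6c.png',cv2.resize(c['pixels'][190:320,300:480,::-1],None,fx=4.4,fy=4.4))
c=snap('top','t6')
cv2.imwrite('pics/t6c.png',cv2.resize(c['pixels'][170:300,150:340,::-1],None,fx=4.2,fy=4.2,interpolation=cv2.INTER_CUBIC))
E
```

```text
t 9.78 p [0.6278 0.1592 0.0142] yaw -1.89 lean 44.80 xz 0.002 gap 0.0229 F [-0.2 -3.6  6.1] q [ 0.    0.98  0.09  1.7  -1.19  0.95  1.  ]
tcp bay -0.08609016393544705 -0.0005576618846877647
```

View pics/s6c.png

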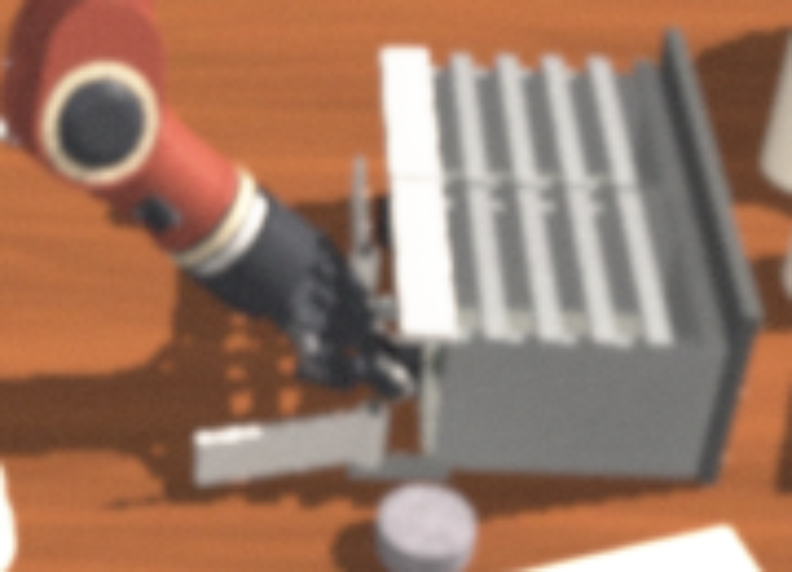

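View pics/t6c.png

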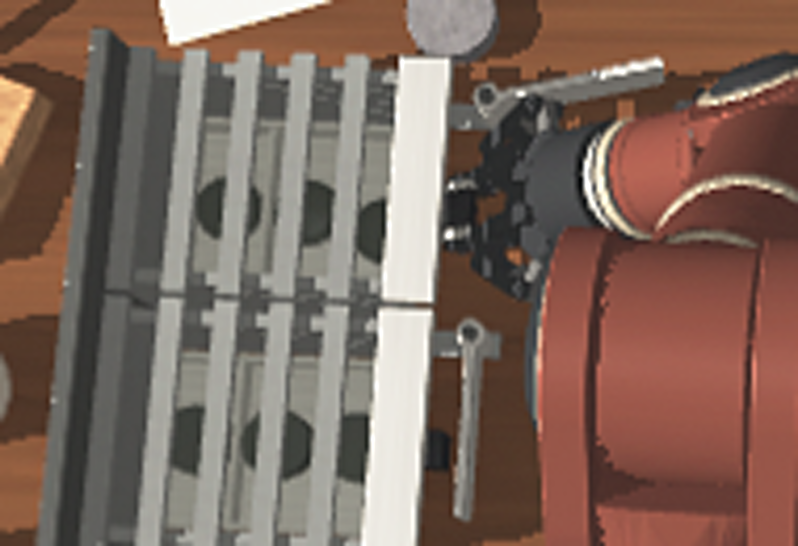

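Request:
play_rows --targets '[[[0,0,0,0,-0.004,0.004,0.1],[0,0,0,0,-0.008,0.008,0.1],[0,0,0,0,-0.012,0.012,0.1],[0,0,0,0,-0.016,0.016,0.1],[0,0,0,0,-0.02,0.02,0.1],[0,0,0,0,-0.024,0.024,0.1],[0,0,0,0,-0.024,0.024,0.1]]]'

```text
time: 10.47
tool_pos: [0.6282, 0.1645, 0.0142]
orientation: [0.925, -0.015, 0.008, -0.38]
ft_force: [-1.2, -6.4, 8.0]
finger_gap: 0.0234
```

Request:
play_rows --targets '[[[0,0,0,0,-0.004,0.004,0.1],[0,0,0,0,-0.008,0.008,0.1],[0,0,0,0,-0.012,0.012,0.1],[0,0,0,0,-0.012,0.012,0.1]]]'

```text
time: 10.8
tool_pos: [0.6283, 0.1655, 0.0142]
orientation: [0.925, -0.016, 0.008, -0.379]
ft_force: [-1.7, -11.3, 10.4]
finger_gap: 0.0235
```

Request:
play_rows --targets '[[[0,0,0,0,-0.004,0.004,0.1],[0,0,0,0,-0.008,0.008,0.1],[0,0,0,0,-0.012,0.012,0.1],[0,0,0,0,-0.016,0.016,0.1],[0,0,0,0,-0.016,0.016,0.1]]]'

```text
time: 11.22
tool_pos: [0.6285, 0.1656, 0.014]
orientation: [0.926, -0.017, 0.009, -0.377]
ft_force: [-5.5, -19.9, 17.5]
finger_gap: 0.0237
```

```bash
python3 - <<'E'
from h import *
th=np.radians(88.27);bx=np.array([np.cos(th),np.sin(th)]);by=np.array([-bx[1],bx[0]]);O=np.array([.6298,.2453])
p,R=cur();rel=p[:2]-O;print('tcp bay',rel@bx,rel@by)
c=snap('scene','s7')
cv2.imwrite('pics/s7c.png',cv2.resize(c['pixels'][190:320,360:480,::-1],None,fx=5,fy=5,interpolation=cv2.INTER_CUBIC))
c=snap('top','t7')
cv2.imwrite('pics/t7c.png',cv2.resize(c['pixels'][170:310,150:290,::-1],None,fx=4.25,fy=4.25,interpolation=cv2.INTER_CUBIC))
E
```

```text
t 11.22 p [0.6285 0.1656 0.014 ] yaw -2.15 lean 44.27 xz 0.004 gap 0.0237 F [ -5.5 -19.9  17.5] q [-0.01  0.97  0.09  1.71 -1.2   0.94  0.99]
tcp bay -0.07973766082518367 -0.0011338434697696863
```

View pics/s7c.png

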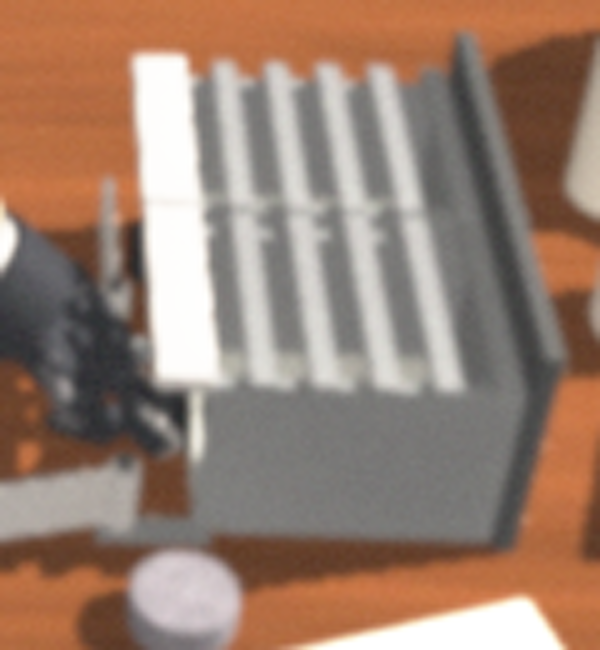

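View pics/t7c.png

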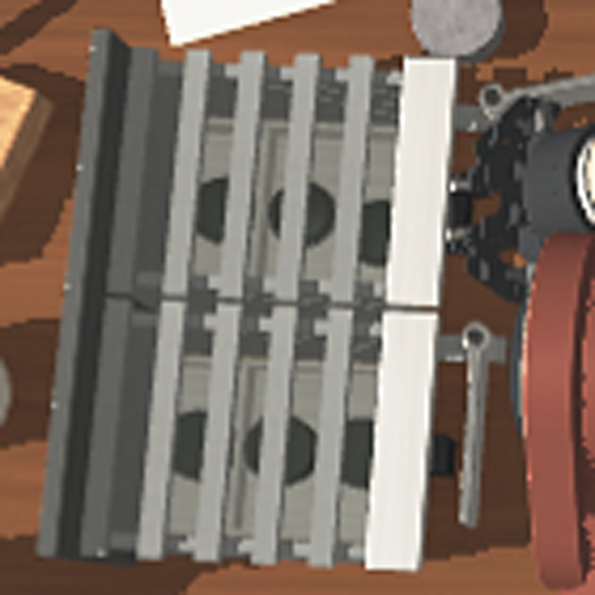

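```bash
python3 - <<'E'
from h import *
th=np.radians(88.27);bx=np.array([np.cos(th),np.sin(th)]);by=np.array([-bx[1],bx[0]]);O=np.array([.6298,.2453])
for nm,(x0,y0),f in (('s7',(360,190),5),('t7',(150,170),4.25)):
    c=load(nm);i=cv2.imread(f'pics/{nm}c.png')
    for tx,col in((.012,(0,255,0)),(0.0,(0,0,255))):
      for oy in (0,.154):
        P=[[*(O+(x+tx)*bx+(y+oy)*by),z] for x,y,z in [(-.08,-.056,.03),(-.08,.056,.03),(.08,-.056,.03),(.08,.056,.03),(-.11,-.012,.04),(-.11,.012,.04),(-.0266,-.056,.03),(-.0266,.056,.03)]]
        for u,v in proj(c,P): cv2.drawMarker(i,(int((u-x0+.5)*f),int((v-y0+.5)*f)),col,cv2.MARKER_CROSS,9,1)
    cv2.imwrite(f'pics/{nm}o.png',i)
E
```

```text
(no output)
```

View pics/t7o.png

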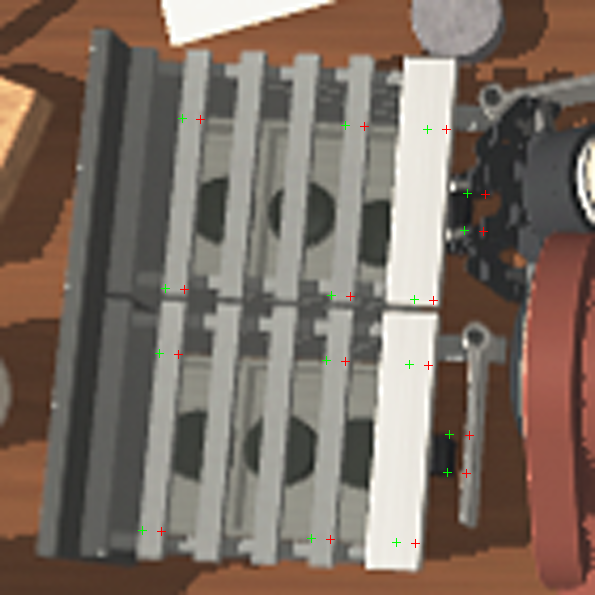

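View pics/s7o.png

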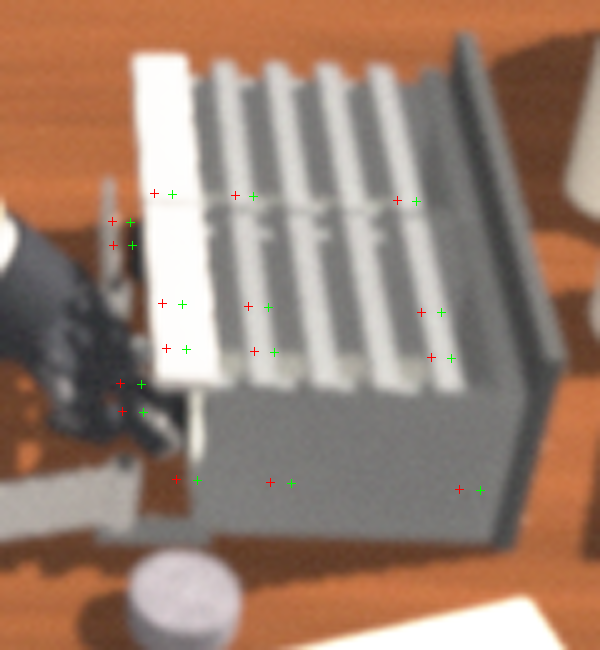

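Request:
play_rows --targets '[[[0,0,0,0,0.01,-0.01,0.1],[0,0,0,0,0.018,-0.018,0.1],[0,0,0,0,0.018,-0.018,0.1],[0,0,0,0,0.018,-0.018,0.15],[0,0,0,0,0.018,-0.018,0.35],[0,0,0,0,0.018,-0.018,0.42],[0,0,0,0,0.018,-0.018,0.42],[0,0,0,0,0.018,-0.018,0.42],[0,0,0,0,0.018,-0.018,0.42]]]'

```text
time: 12.07
tool_pos: [0.6258, 0.171, 0.013]
orientation: [0.924, -0.013, 0.005, -0.382]
ft_force: [0.7, 0.7, 0.5]
finger_gap: 0.0356
```

```bash
python3 - <<'E'
from h import *
th=np.radians(88.27);bx=np.array([np.cos(th),np.sin(th)]);by=np.array([-bx[1],bx[0]]);O=np.array([.6298,.2453])
p,R=cur();rel=p[:2]-O;print('tcp bay',rel@bx,rel@by)
c=snap('scene','s8')
cv2.imwrite('pics/s8c.png',cv2.resize(c['pixels'][190:320,360:480,::-1],None,fx=5,fy=5,interpolation=cv2.INTER_CUBIC))
c=snap('top','t8')
cv2.imwrite('pics/t8c.png',cv2.resize(c['pixels'][170:310,150:290,::-1],None,fx=4.25,fy=4.25,interpolation=cv2.INTER_CUBIC))
E
```

```text
t 12.07 p [0.6258 0.171  0.013 ] yaw -1.60 lean 44.88 xz -0.001 gap 0.0356 F [0.7 0.7 0.5] q [-0.01  0.98  0.08  1.71 -1.2   0.94  0.99]
tcp bay -0.07439262523459848 0.0017138756350089644
```

View pics/s8c.png

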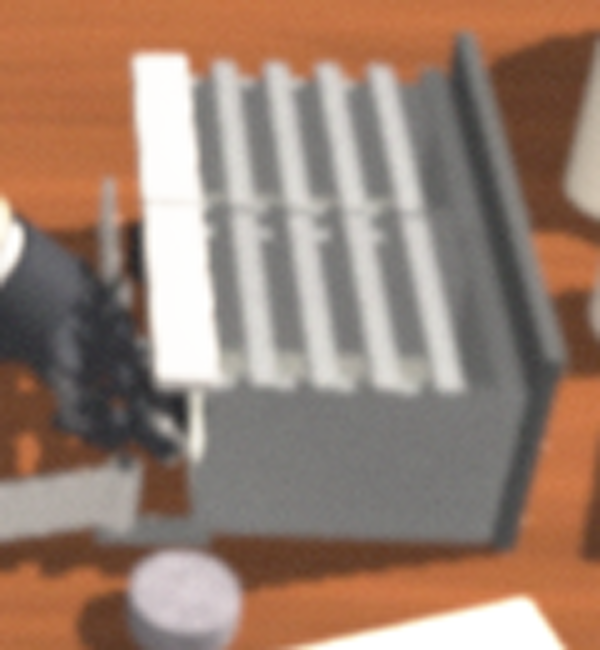

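View pics/t8c.png

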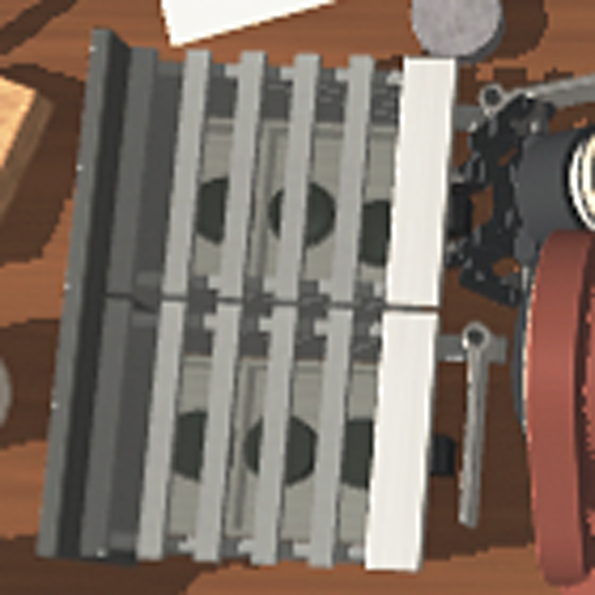

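Request:
play_rows --targets '[[[0,0,0,0,0,-0.05,0.42],[0,0,0,0,0,-0.15,0.42],[0,0,0,0,0,-0.3,0.42],[0,0,0,0,0,-0.5,0.42],[0,0,0,0,0,-0.7,0.42],[0,0,0,0,0,-0.8,0.42],[0,0,0,0,0,-0.8,0.42]]]'

```text
time: 12.75
tool_pos: [0.6258, 0.0502, 0.1305]
orientation: [0.925, -0.015, 0.011, -0.378]
ft_force: [-0.4, -0.5, -0.4]
finger_gap: 0.0357
```

```bash
python3 - <<'E'
from h import *
p,R=cur()
c=snap('scene','s9')
cv2.imwrite('pics/s9c.png',cv2.resize(c['pixels'][190:320,330:480,::-1],None,fx=5,fy=5,interpolation=cv2.INTER_CUBIC))
c=snap('top','t9')
cv2.imwrite('pics/t9c.png',cv2.resize(c['pixels'][170:310,150:340,::-1],None,fx=4.2,fy=4.2,interpolation=cv2.INTER_CUBIC))
E
```

```text
t 12.75 p [0.6258 0.0502 0.1305] yaw -2.11 lean 44.49 xz 0.008 gap 0.0357 F [-0.4 -0.5 -0.4] q [ 0.12  0.82  0.19  1.64 -1.    1.18  0.87]
```

View pics/s9c.png

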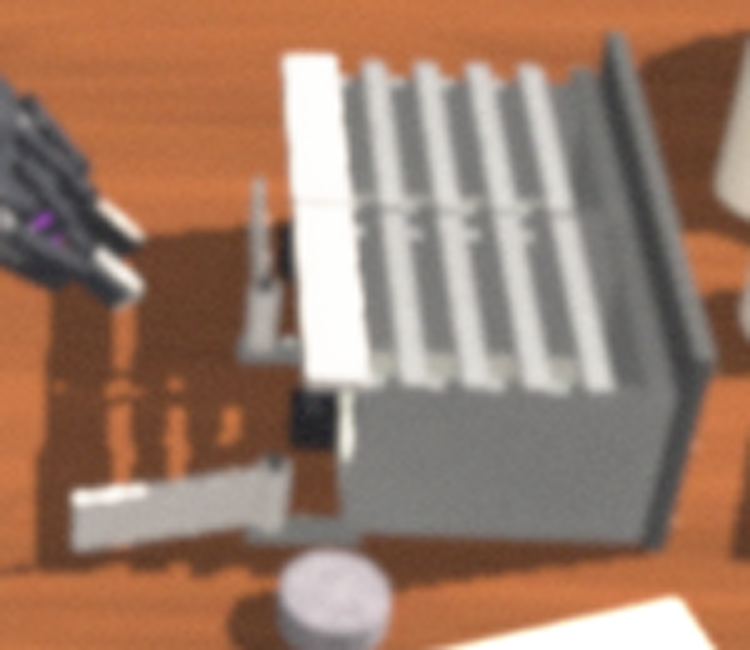

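View pics/t9c.png

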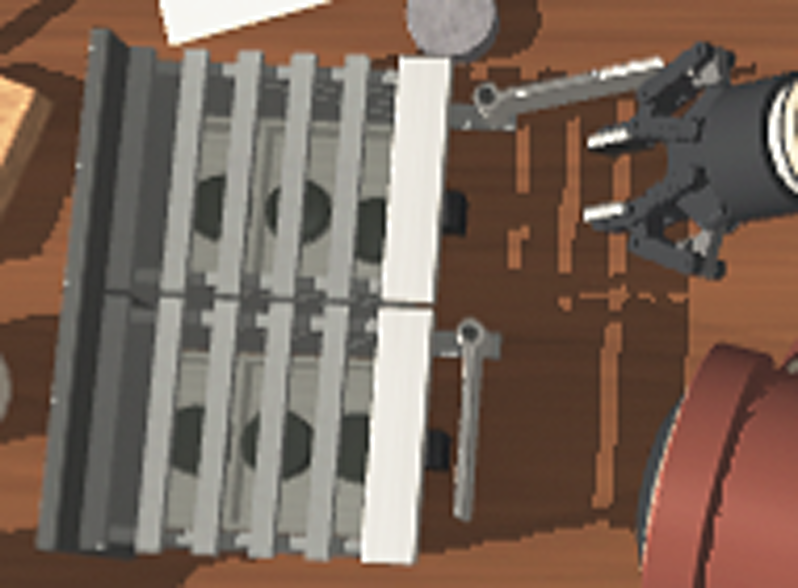

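```bash
cat >> h.py <<'E'
th=np.radians(88.27);bx=np.array([np.cos(th),np.sin(th)]);by=np.array([-bx[1],bx[0]]);O=np.array([.6298,.2453])
def W(x,y,z): return np.array([*(O+x*bx+y*by),z])
E
python3 - <<'E'
from h import *
p,R=cur()
print(row(p,R,W(-.188,-.130,.13),ori(-1.73,45)))
print(row(W(-.188,-.130,.13),ori(-1.73,45),W(-.188,-.130,.027),ori(-1.73,45)))
E
```

```text
t 12.85 p [0.6231 0.0569 0.1275] yaw -1.69 lean 44.86 xz 0.001 gap 0.0359 F [-0.2  1.1  0. ] q [ 0.11  0.82  0.18  1.64 -1.    1.18  0.87]
[ 1.500e-03 -3.000e-04  9.000e-04  6.549e-01 -9.600e-03 -6.600e-03]
[0.     0.     0.     0.     0.3642 0.3642]
```

Request:
play_rows --targets '[[[0,0,0,0.1,0,0,0.2],[0,0,0,0.28,-0.005,-0.005,0],[0,0,0,0.45,-0.01,-0.007,0],[0,0,0,0.6,-0.01,-0.007,0],[0,0,0,0.655,-0.01,-0.007,0],[0,0,0,0.655,-0.01,-0.007,0],[0,0,0,0.655,-0.01,-0.007,0],[0,0,0,0.655,-0.01,-0.007,0]]]'

```text
time: 13.52
tool_pos: [0.7523, 0.0556, 0.1279]
orientation: [0.924, -0.013, 0.003, -0.382]
ft_force: [-0.6, -0.5, 0.7]
finger_gap: 0.0003
```

```bash
python3 - <<'E'
from h import *
p,R=cur()
print(row(p,R,W(-.188,-.130,.027),ori(-1.73,45)))
c=snap('scene','s10')
cv2.imwrite('pics/s10c.png',cv2.resize(c['pixels'][190:340,260:460,::-1],None,fx=4,fy=4,interpolation=cv2.INTER_CUBIC))
c=snap('top','t10')
cv2.imwrite('pics/t10c.png',cv2.resize(c['pixels'][130:270,220:410,::-1],None,fx=4.2,fy=4.2,interpolation=cv2.INTER_CUBIC))
E
```

```text
t 13.52 p [0.7523 0.0556 0.1279] yaw -1.55 lean 44.95 xz -0.004 gap 0.0003 F [-0.6 -0.5  0.7] q [ 0.09  1.    0.2   1.2  -0.97  1.34  0.62]
[ 6.000e-04  3.100e-03 -2.000e-04  1.080e-02  3.638e-01  3.499e-01]
```

View pics/s10c.png

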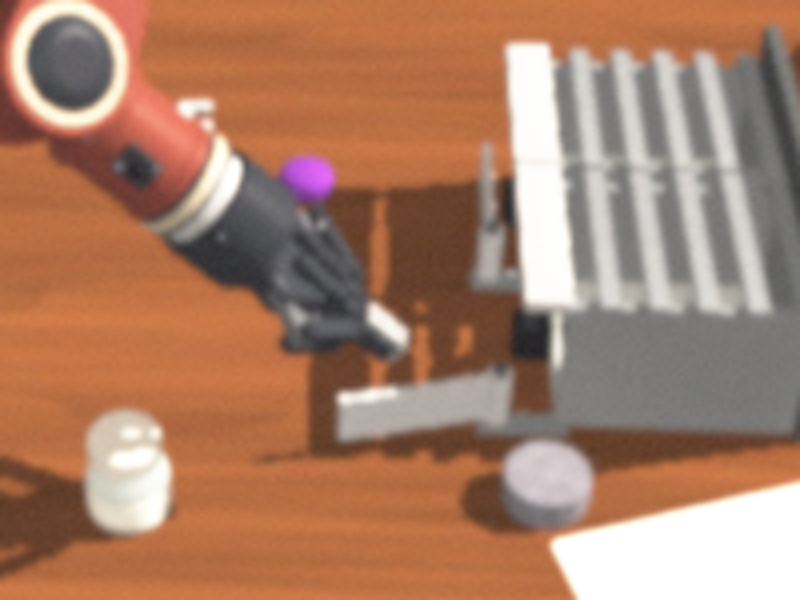

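View pics/t10c.png

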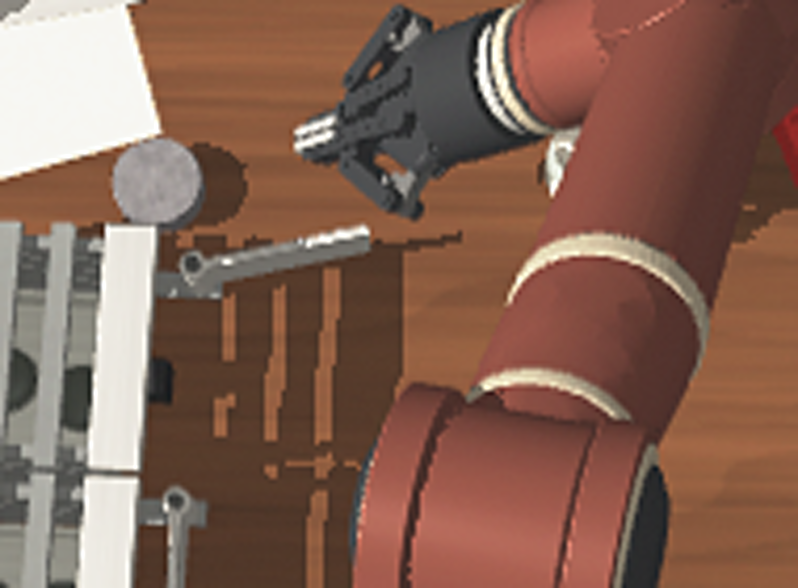

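```bash
python3 - <<'E'
from h import *
p,R=cur()
print(row(p,R,W(-.188,-.130,.035),ori(-1.73,45)))
E
```

```text
t 13.62 p [0.7528 0.0547 0.129 ] yaw -1.62 lean 44.91 xz -0.002 gap 0.0001 F [ 0.1  0.3 -0.1] q [ 0.09  0.99  0.2   1.2  -0.97  1.34  0.62]
[0.001  0.0017 0.     0.0075 0.3361 0.3286]
```

Request:
play_rows --targets '[[[0,0.003,0,0.005,0.1,0.1,0],[0,0.003,0,0.01,0.2,0.19,0],[0,0.003,0,0.01,0.29,0.28,0],[0,0.003,0,0.01,0.335,0.322,0],[0,0.003,0,0.01,0.335,0.322,0],[0,0.003,0,0.01,0.335,0.322,0]]]'

```text
time: 14.12
tool_pos: [0.7557, 0.0521, 0.0367]
orientation: [0.924, -0.014, 0.007, -0.382]
ft_force: [1.0, -0.2, 0.2]
finger_gap: 0.0
```

```bash
python3 - <<'E'
from h import *
p,R=cur()
rel=p[:2]-O;print('tcp bay',rel@bx,rel@by)
c=snap('scene','s11')
cv2.imwrite('pics/s11c.png',cv2.resize(c['pixels'][190:340,260:460,::-1],None,fx=4,fy=4,interpolation=cv2.INTER_CUBIC))
c=snap('top','t11')
cv2.imwrite('pics/t11c.png',cv2.resize(c['pixels'][130:270,220:410,::-1],None,fx=4.2,fy=4.2,interpolation=cv2.INTER_CUBIC))
E
```

```text
t 14.12 p [0.7557 0.0521 0.0367] yaw -1.84 lean 44.91 xz 0.003 gap 0.0 F [ 1.  -0.2  0.2] q [ 0.11  1.11  0.18  1.21 -1.01  1.25  0.73]
tcp bay -0.18927897118260134 -0.13168184494456148
```

View pics/s11c.png

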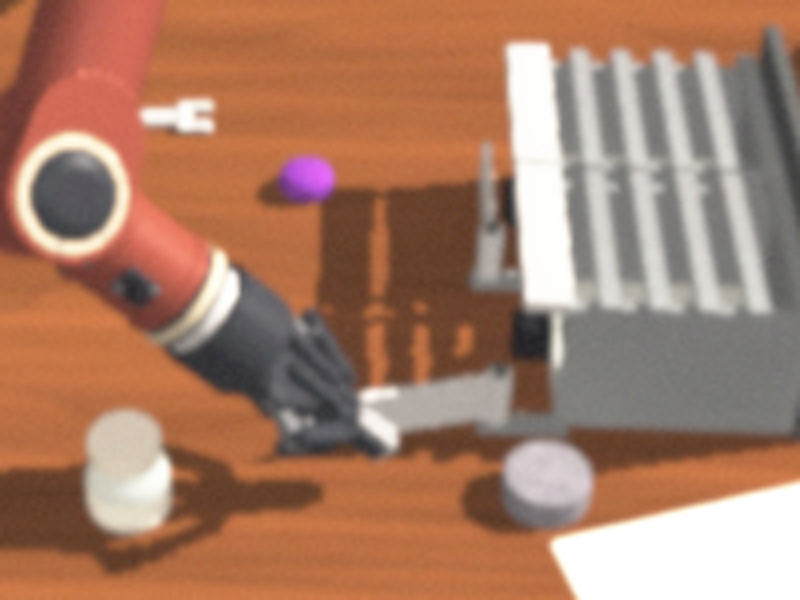

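View pics/t11c.png

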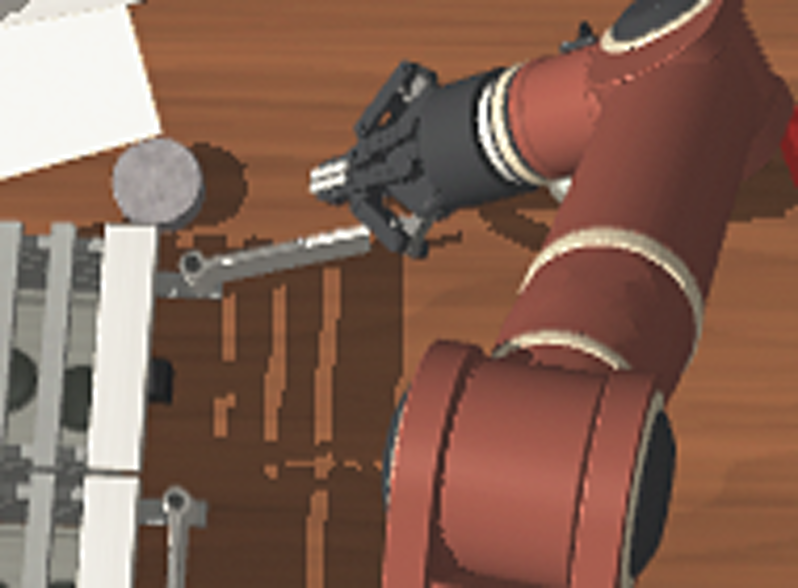

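```bash
cat >> h.py <<'E'
def ktcp(ph,r=.07,dx=0):
    C=np.array([-.112-r*np.sin(ph)-.003*np.cos(ph),-.072+r*np.cos(ph)-.003*np.sin(ph)])
    return C-np.array([.0078,.009])+np.array([dx,0])
def pr(rows): print('['+', '.join('['+', '.join('%g'%v for v in r)+']' for r in rows)+']')
E
python3 - <<'E'
from h import *
p,R=cur(); rel=p[:2]-O;c0=np.array([rel@bx,rel@by])
c1=ktcp(1.6);print(c0,c1)
pts=[c0+(c1-c0)*s for s in np.linspace(0,1,7)[1:]]+[ktcp(f) for f in np.linspace(1.6,.6,13)[1:]]
pr([list((row(p,R,W(*q,p[2]),R)).round(3))+[0] for q in pts]+[])
E
```

```text
t 14.22 p [0.7571 0.052  0.0389] yaw -1.82 lean 44.88 xz 0.007 gap 0.0003 F [ 0.1 -0.1  0.3] q [ 0.11  1.11  0.18  1.21 -1.01  1.25  0.73]
[-0.18933768 -0.13310487] [-0.18968255 -0.08604269]
[[0, 0, 0, -0.039, 0, -0, 0], [0, 0, 0, -0.078, 0, -0.001, 0], [0, 0, 0, -0.118, 0, -0.001, 0], [0, 0, 0, -0.157, 0, -0.002, 0], [0, 0, 0, -0.196, 0, -0.002, 0], [0, 0, 0, -0.235, 0, -0.003, 0], [0, 0, 0, -0.264, 0.001, -0.004, 0], [0, 0, 0, -0.294, -0, -0.003, 0], [0, 0, 0, -0.322, -0.003, 0, 0], [0, 0, 0, -0.351, -0.008, 0.004, 0], [0, 0, 0, -0.379, -0.014, 0.01, 0], [0, 0, 0, -0.406, -0.022, 0.018, 0], [0, 0, 0, -0.432, -0.032, 0.027, 0], [0, 0, 0, -0.457, -0.043, 0.038, 0], [0, 0, 0, -0.48, -0.055, 0.05, 0], [0, 0, 0, -0.502, -0.069, 0.063, 0], [0, 0, 0, -0.523, -0.084, 0.078, 0], [0, 0, 0, -0.541, -0.1, 0.094, 0]]
```

Request:
play_rows --targets '[[[0,0,0,-0.039,0,0,0],[0,0,0,-0.078,0,0,0],[0,0,0,-0.118,0,0,0],[0,0,0,-0.157,0,0,0],[0,0,0,-0.196,0,0,0],[0,0,0,-0.235,0,0,0],[0,0,0,-0.264,0,0,0],[0,0,0,-0.294,0,0,0],[0,0,0,-0.322,-0.003,0.003,0],[0,0,0,-0.351,-0.007,0.007,0],[0,0,0,-0.379,-0.012,0.012,0],[0,0,0,-0.406,-0.02,0.02,0],[0,0,0,-0.432,-0.03,0.03,0],[0,0,0,-0.457,-0.04,0.04,0],[0,0,0,-0.48,-0.052,0.052,0],[0,0,0,-0.502,-0.066,0.066,0],[0,0,0,-0.523,-0.081,0.081,0],[0,0,0,-0.541,-0.097,0.097,0]]]'

```text
time: 15.72
tool_pos: [0.6479, 0.0827, 0.0357]
orientation: [0.924, -0.014, 0.007, -0.381]
ft_force: [-0.6, -1.7, -0.0]
finger_gap: -0.0001
```

```bash
python3 - <<'E'
from h import *
c=snap('scene','s12')
cv2.imwrite('pics/s12c.png',cv2.resize(c['pixels'][190:340,260:460,::-1],None,fx=4,fy=4,interpolation=cv2.INTER_CUBIC))
c=snap('top','t12')
cv2.imwrite('pics/t12c.png',cv2.resize(c['pixels'][150:290,200:390,::-1],None,fx=4.2,fy=4.2,interpolation=cv2.INTER_CUBIC))
p,R=cur(); rel=p[:2]-O;c0=np.array([rel@bx,rel@by]);print(c0,ktcp(.6))
pts=[c0+(ktcp(.5)-c0)*.5]+[ktcp(f) for f in np.linspace(.5,0,10)]+[ktcp(0,dx=d) for d in(.001,.002,.003,.004,.004)]
pr([list((row(p,R,W(*q,p[2]),R)).round(3))+[0] for q in pts]+[])
E
```

```text
t 15.82 p [0.6473 0.0844 0.0359] yaw -1.71 lean 44.94 xz 0.002 gap 0.0001 F [0.  0.6 0.5] q [ 0.09  0.98  0.13  1.61 -1.08  1.07  0.95]
[-0.16028816 -0.02236595] [-0.16180098 -0.02492043]
[[0, 0, 0, -0.003, -0.008, 0.008, 0], [0, 0, 0, -0.007, -0.015, 0.015, 0], [0, 0, 0, -0.016, -0.027, 0.027, 0], [0, 0, 0, -0.025, -0.04, 0.039, 0], [0, 0, 0, -0.033, -0.052, 0.052, 0], [0, 0, 0, -0.039, -0.065, 0.065, 0], [0, 0, 0, -0.045, -0.078, 0.078, 0], [0, 0, 0, -0.049, -0.092, 0.092, 0], [0, 0, 0, -0.053, -0.105, 0.105, 0], [0, 0, 0, -0.055, -0.119, 0.119, 0], [0, 0, 0, -0.057, -0.133, 0.132, 0], [0, 0, 0, -0.057, -0.136, 0.136, 0], [0, 0, 0, -0.057, -0.14, 0.139, 0], [0, 0, 0, -0.057, -0.143, 0.143, 0], [0, 0, 0, -0.057, -0.147, 0.146, 0], [0, 0, 0, -0.057, -0.147, 0.146, 0]]
```

View pics/s12c.png

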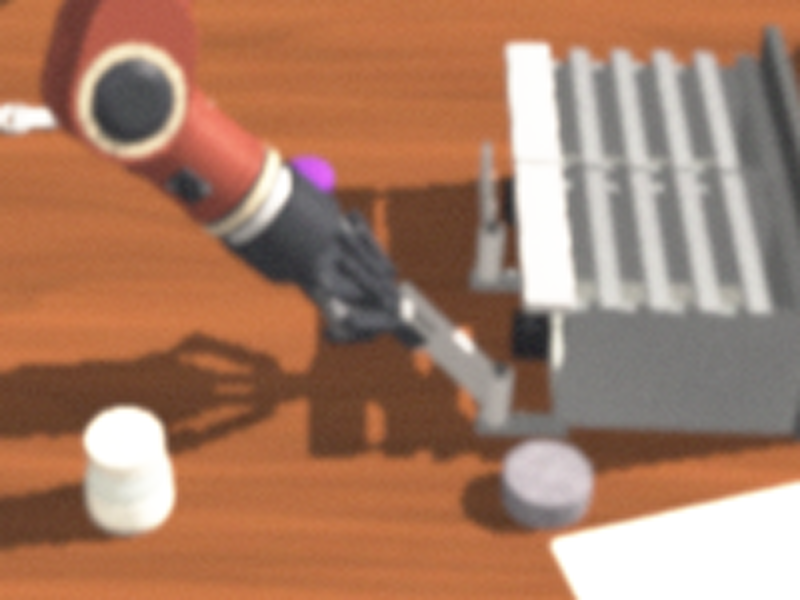

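View pics/t12c.png

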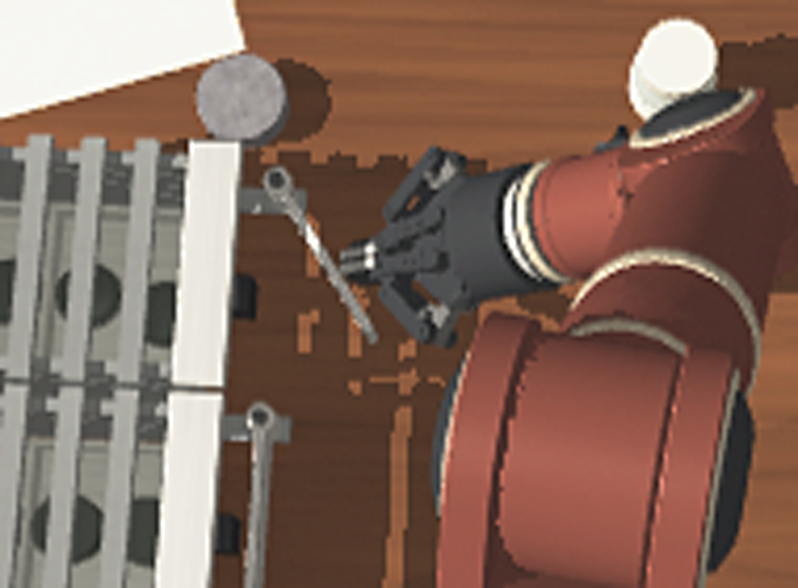

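Works well; continue the sweep to the stop.

Request:
play_rows --targets '[[[0,0,0,-0.003,-0.008,0.008,0],[0,0,0,-0.007,-0.015,0.015,0],[0,0,0,-0.016,-0.027,0.027,0],[0,0,0,-0.025,-0.04,0.04,0],[0,0,0,-0.033,-0.052,0.052,0],[0,0,0,-0.039,-0.065,0.065,0],[0,0,0,-0.045,-0.078,0.078,0],[0,0,0,-0.049,-0.092,0.092,0],[0,0,0,-0.053,-0.105,0.105,0],[0,0,0,-0.055,-0.119,0.119,0],[0,0,0,-0.057,-0.133,0.133,0],[0,0,0,-0.057,-0.137,0.137,0],[0,0,0,-0.057,-0.14,0.14,0],[0,0,0,-0.057,-0.144,0.144,0],[0,0,0,-0.057,-0.144,0.144,0]]]'

```text
time: 17.07
tool_pos: [0.6388, 0.1242, 0.036]
orientation: [0.924, -0.014, 0.008, -0.382]
ft_force: [-0.7, -0.5, -0.2]
finger_gap: -0.0001
```

```bash
python3 - <<'E'
from h import *
c=snap('scene','s13')
cv2.imwrite('pics/s13c.png',cv2.resize(c['pixels'][190:340,260:460,::-1],None,fx=4,fy=4,interpolation=cv2.INTER_CUBIC))
c=snap('top','t13')
cv2.imwrite('pics/t13c.png',cv2.resize(c['pixels'][160:300,180:370,::-1],None,fx=4.2,fy=4.2,interpolation=cv2.INTER_CUBIC))
p,R=cur(); rel=p[:2]-O;c0=np.array([rel@bx,rel@by]);print(c0,ktcp(0))
E
```

```text
t 17.17 p [0.6388 0.1242 0.036 ] yaw -1.83 lean 44.90 xz 0.004 gap -0.0002 F [-0.2 -0.3  0.2] q [ 0.04  0.96  0.11  1.66 -1.12  1.02  0.95]
[-0.12077008 -0.01263094] [-0.1228 -0.011 ]
```

View pics/t13c.png

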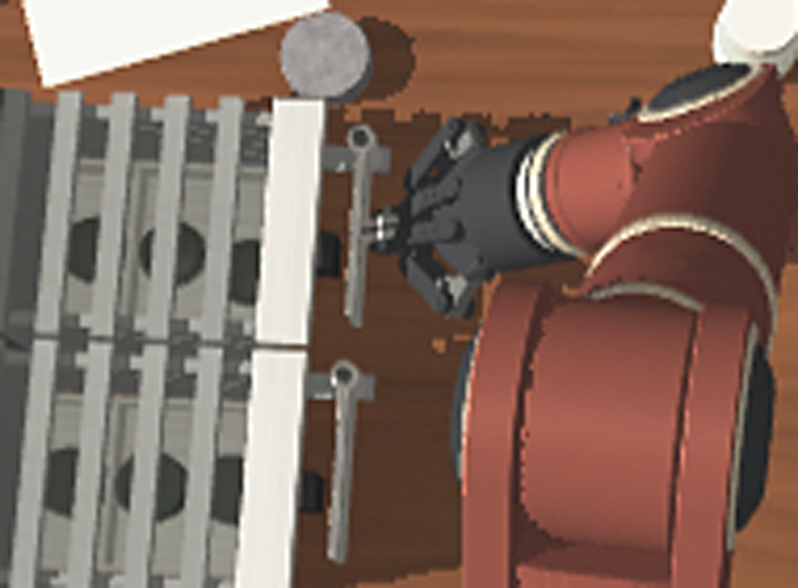

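View pics/s13c.png

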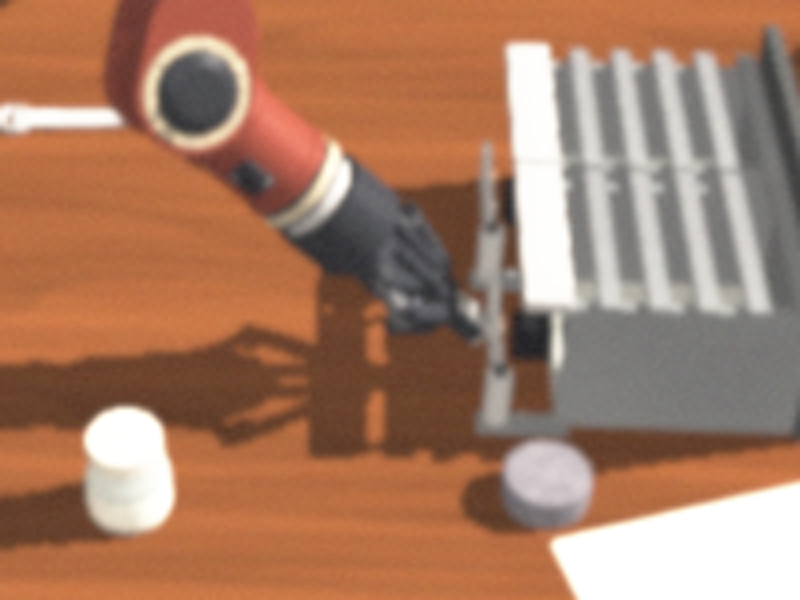

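Request:
play_rows --targets '[[[0,0,0,0,-0.005,0.005,0],[0,0,0,0,-0.01,0.01,0],[0,0,0,0,-0.014,0.014,0],[0,0,0,0,-0.014,0.014,0]]]'

```text
time: 17.5
tool_pos: [0.6389, 0.1243, 0.0358]
orientation: [0.925, -0.015, 0.009, -0.38]
ft_force: [-2.4, -7.3, 3.9]
finger_gap: -0.0003
```

Request:
play_rows --targets '[[[0,0,0,0,0.02,-0.02,0],[0,0,0,0,0.06,-0.06,0],[0,0,0,0,0.1,-0.15,0],[0,0,0,0,0.1,-0.3,0],[0,0,0,0,0.1,-0.5,0],[0,0,0,0,0.1,-0.7,0],[0,0,0,0,0.1,-0.9,0],[0,0,0,0,0.1,-0.95,0],[0,0,0,0,0.1,-0.95,0]]]'

```text
time: 18.25
tool_pos: [0.6351, -0.0251, 0.1586]
orientation: [0.925, -0.016, 0.011, -0.38]
ft_force: [0.4, -0.1, 0.3]
finger_gap: 0.0001
```

```bash
python3 - <<'E'
from h import *
cur()
c=snap('scene','s14')
cv2.imwrite('pics/s14c.png',cv2.resize(c['pixels'][190:330,330:480,::-1],None,fx=4.2,fy=4.2,interpolation=cv2.INTER_CUBIC))
c=snap('top','t14')
cv2.imwrite('pics/t14c.png',cv2.resize(c['pixels'][160:300,150:290,::-1],None,fx=4.2,fy=4.2,interpolation=cv2.INTER_CUBIC))
E
```

```text
t 18.25 p [ 0.6351 -0.0251  0.1586] yaw -2.15 lean 44.63 xz 0.009 gap 0.0001 F [ 0.4 -0.1  0.3] q [ 0.21  0.82  0.22  1.52 -0.92  1.31  0.84]
```

View pics/t14c.png

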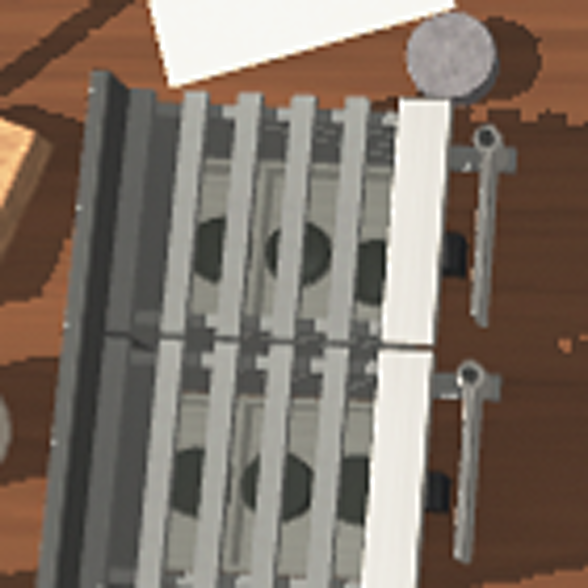

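View pics/s14c.png

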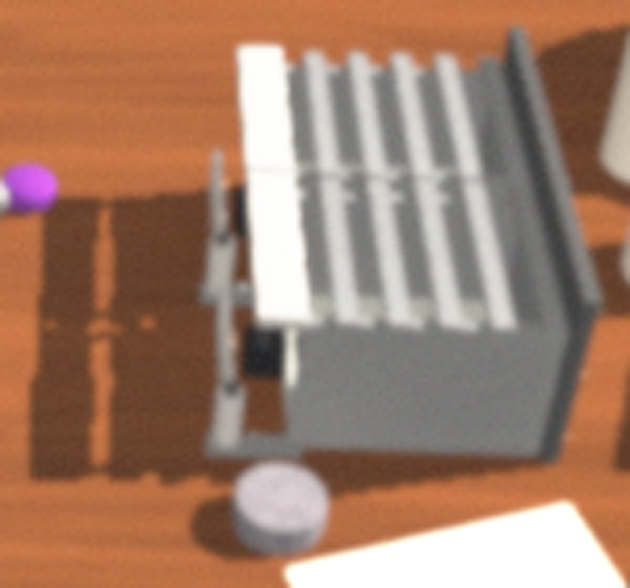

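View pics/s14.png

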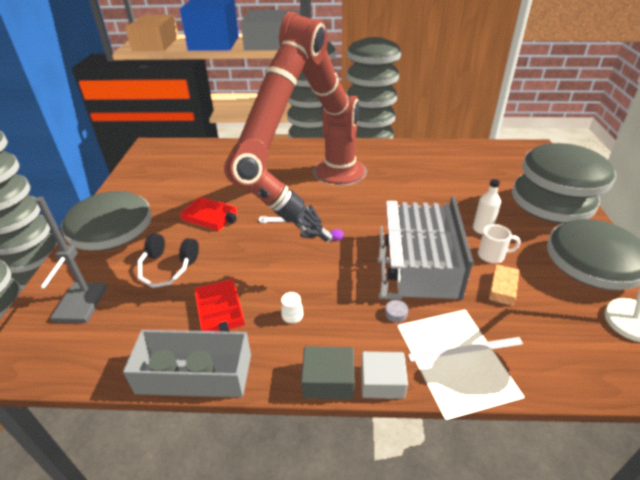

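Request:
play_rows --targets '[[[0,0,0,0,0,0,0],[0,0,0,0,0,0,0],[0,0,0,0,0,0,0]]]'

```text
time: 18.6
tool_pos: [0.6329, -0.018, 0.1552]
orientation: [0.924, -0.013, 0.006, -0.383]
ft_force: [0.3, -0.2, 0.0]
finger_gap: 0.0002
```

```bash
python3 - <<'E'
from h import *
cur();print(robot.finish_job())
E
```

```text
t 18.6 p [ 0.6329 -0.018   0.1552] yaw -1.67 lean 44.99 xz 0.001 gap 0.0002 F [ 0.3 -0.2  0. ] q [ 0.21  0.83  0.21  1.53 -0.93  1.31  0.84]
the job is handed in; nothing more can be done
None
```

The tray is home in the empty bay with the keeper shut behind it. I handed the job in at about 18.6 s, with no verdict reported. I gripped the handle with the tool leaned back 45°, lined the tray up with the bay, slid it in, then let go. With the fingers closed I swung the keeper to its stop and drew the arm clear.

**Last checks:**
- **Tray home:** it stopped against the back at about 20 N with no further movement. Its handle and divider line up with those of the tray in the twin bay. My absolute position for it was less certain, 8.7 to 10.4 mm in the bay frame (12 mm is home, above 6 mm is needed). I put that gap down to the roughly 2 mm calibration error.
- **Keeper:** it reached its stop at about 7 N without moving further. In the top view it looks nearly parallel to the twin's shut keeper, to about 0.02 rad by eye.
- **Pucks:** all three lie in their pockets, as far as can be seen through the roof slats.
- **Bystanders:** the ones in view look where they were. I judged this by eye and did not measure it.
- **Robot:** it touches nothing; the wrist force is about zero.

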